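# Unclamp a bored bracket and hold it up to the inspection camera

### The job

Lift the red handle fully upright to swing open the toggle clamp that holds the bored angle bracket in its nest, then lift the bracket out and hold it up to the inspection camera on the stand: right way up, the outer face (the one away from its foot) square to the lens, which looks slightly downward, and the bore centred on the lens axis 110 mm in front of the lens. Leave the clamp open, do not touch the camera or disturb the loose things lying about, and finish while holding the bracket still in the gripper in front of the lens.

Things in the scene. Friction and masses are not known exactly. Their poses are not given: they have to be found in the camera images.
- bracket: Plain steel angle bracket, 0.17 kg, foot under the clamp. Origin: centre of its underside; z up, x across its width, y from foot to outer face. 40 wide (x), 50 long (y -25..25), 80 high. Foot 12 thick (y -25..13). Upright y 13..25, z 0..80, with a 22 mm bore 34 mm up and four small tapped holes round it on the outer face, y = 25. Take the upright by its two edges (40 mm apart) near the top.
- bracket_bore (a point): Centre of the bore on the bracket's outer face, in the bracket's frame (0, 25, 34) mm. Same axes as the bracket.
- nest: Fixed nest: aluminium base 70 x 158 x 12 mm (y -36..122), steel riser 40 mm high and wide (y -31..43) under the clamp, pocket for the bracket's foot. Origin on the bench; y along the clamp arm, from handle to bracket. Seated bracket: origin (0, 83, 29) mm, same axes; it comes straight up, 0.8 mm clearance a side, rails 8 mm high.
- clamp_handle (a joint): Swing of the clamp's red handle, rad: 0 clamped (nearly level), 1.31 fully open (upright). A link swings the arm up with it, 1.13 times the angle; fully open its top is 130 mm above the bench and its foot is clear of the bracket's way up. Friction only, about 4 N at the grip; it stays where it is left.
- clamp_grip (a point): Point on the axis of the red handle: rod 15 mm thick, from 33 mm nearer the hinge to 13 mm farther out; 63 mm from the hinge. Clamped: (0, -64, 76) mm in the nest's frame, only bench below. Swings up and towards nest +y; x axis across the handle. Pinch lightly from above and follow the arc, tool down: the rod turns and creeps to the fingertips, so start it deep between them, retake if need be.
- clamp_hinge (a point): Point on the hinge axis of the handle, at (0, -3, 62) mm in the nest's frame; the axis lies along the nest's x.
- camera_head: Inspection camera fixed on a post stand on the left: grey finned box 46 x 40 x 40 mm, black lens, ring light 68 mm across round the lens. Origin: centre of the lens front, 197 mm above the bench; x is the lens axis, the way it looks (20 degrees below level); y level, z up and forward.
- camera_stand: The camera's stand: dark steel base 80 x 80 x 16 mm and a 16 mm post 300 mm high behind the camera head. Origin on the bench under the camera; x is the level direction in which the camera looks.
- focus (a point): The inspection point in the air: on the lens axis, 110 mm in front of the lens. Same axes as the camera head.
- hex_driver_b: Bystander: hex driver with a red wing handle, 138 x 88 x 17 mm, lying on the bench to the right.
- spare_collar_b: Bystander: loose grey ring, 58 mm across, 14 mm high, on the bench near the front edge.
- hex_key_1_b: Bystander: small black hex key, 78 mm long, on the bench near the front edge to the right.
- tape_roll_b: Bystander: roll of tape, 100 mm across, 19 mm high, on the bench.
There are look-alikes about, which are no part of the job. What is shaped like the bracket but pink or turquoise is not meant.

How it is judged:
By the outcome, as a careful person would: the job done as asked, in the order asked, and still so for the second after the job is handed in, while the arm keeps its last pose, push and grip.
It also fails if it takes over 67 s, if anything falls off the work surface, if the arm or the gripper's body presses on something with over 40 N, if the wrist force passes 120 N, or if a joint passes its speed limit or range.

### The arm

A 6-joint arm with a two-finger parallel gripper is mounted at the origin on a cart in front of the work surface, level with it; the furniture and walls round the work are solid. World frame = base frame: x ahead of the robot, y to its left, z up, the work surface at z = 0. Lengths are in m, angles in rad, forces in N, time in s.
With the tool pointing down it reaches from about 0.35 to 0.775 m from the base axis. Payload 7.3 kg.
Tool frame: the origin (TCP) lies at the very end of the fingers, on their centre line; the grasp point (between the pads) lies 19 mm behind it; z points along the fingers, y is the direction in which the jaws open and shut (so a half turn about z gives the same grasp; the last joint's range is limited). The gripper opens to 92 mm and grips with 3 to 60 N. Pads are 19 mm wide; open, the fingers measure 130 mm over their backs; the gripper's body (75 mm by 190 mm) begins 47 mm behind the grasp point.
Start: joints at [-1.388, 0.342, 1.524, -0, 1.275, -0.146], TCP at [0.17, -0.497, 0.227] pointing down, gripper open.
Joint ranges: [-2.53, 2.53], [-0.77, 2.02], [0.04, 2.7], [-1, 4.14], [0.28, 2.66], [-3.11, 3.11]. Speed limits (rad/s): [2.57, 2.57, 3.14, 3.14, 3.14, 3.14].

### API

Orientations are given as [roll, pitch, yaw] about the fixed x, y, z axes, in that order (R = Rz(yaw) Ry(pitch) Rx(roll)).
In Python, from cell import robot gives the robot as it stands.
- The arm moves only by the shell command python3 -m pendant 'ROWS' [OPENING] [FORCE]. ROWS is JSON, a list of rows, each a list of 2 entries, a list of its own where there are three numbers: the shift along the tool's x, y, z in mm, then the turn about the tool's z in degrees. In form: [[[x, y, z], turn], ...]. A call has 1 to 10 rows; each row is the pose to reach, as a shift and turn from the pose measured when the call began, along the tool's axes at that moment; what a row does not reach only later rows make up. A row lasts 1/12 s, in which the tool goes at most 41.7 mm and 7.16 degrees, less where a joint would pass 70% of its speed; a pose out of reach is approached as far as the arm can. A call with a gripper value outside its range is refused whole. OPENING is the opening, from 0 (shut) to 1 (fully open), set as the call begins (- or left out, the last holds). The fingers move at their own pace and stop on an object; FORCE is the grip in N (left out, the last holds). Time passes only in rows, so rows that repeat a pose let the fingers close. It gives the time, the measured TCP pose, the force and the opening at its end, in the units of the state.
- robot.observe(): the state, without advancing time (a new reading comes with each control period).
- robot.read_camera(name): name is "scene" or "top" or "wrist"; returns the picture (420x560x3 uint8, red, green, blue); there is no depth.
- robot.calibration(name): a dict with "vfov" (degrees; the focal length in pixels is half the picture's height over the tangent of half this angle, whatever the lens; pixels are square), "cx", "cy" (the principal point, pixels), "rvec" (rotation vector, rad) and "tvec" (3), from world to camera coordinates, as OpenCV has them. Camera axes: x right, y down, z forward; pixel columns grow to the right and rows downward; lengths in m; the calibration is good to about 2 mm. A picture is of the moment at which its call begins: read the wrist's pose just before it. calibration takes no time and is no camera call; for the wrist camera it gives the pose at the moment of the call.
- robot.hand_in(): hands the job in, once; it reports no verdict.
Trained networks look in the newest picture that a camera, given by its name, has taken for a name from the list of things; names that differ only in an ending like _2 or _b are one class to them, and where a whole thing is asked for, a point or a joint stands for the part that bears it (a point fixed in the world has none). Each returns a list of dicts, best first, with "p" (0 to 1); they miss things now and then, are a little off and sometimes report something else, mostly with a low value. They report only what shows in the picture. A call takes as long as a camera call. They do not tell look-alikes from the thing itself.
- robot.find_in(camera, query): "xy" ([column, row] as shares, 0 to 1, of the picture: columns of its width, rows of its height, amid what is visible of it).
The state is a dict: "time": time; "qpos": joint angles; "qvel": joint speeds; "joint_efforts": joint torques, N m; "tool_pos": TCP position; "tool_rot": TCP orientation; "contact_force": force on the tool from outside, world axes, zero at the start; "torque": the same for the moment, N m; "opening": finger opening in m.
Only numpy, scipy, OpenCV 4.12 (cv2) and the standard library are available. Lean on these libraries where they do the work, as an engineer would, in place of code of your own. Each camera call takes 0.05 s, during which the arm holds its last target.

## Working session

There is one attempt and no reset: what is moved stays moved. The work goes in short steps, Python scripts to look and compute and a shell command to move; the robot and the scene stay as the last step left them, time stands still between calls to the robot, and variables do not carry over. Pictures are saved under pics/ and viewed, and the job is handed in when it is done.

```bash
ls; mkdir -p pics; cat > h.py <<'E'
import numpy as np, cv2
from cell import robot
def snap(n,f):
    im=robot.read_camera(n); cv2.imwrite('pics/'+f,im[:,:,::-1]); return im
def K(n):
    c=robot.calibration(n); f=210/np.tan(np.radians(c['vfov']/2))
    R=cv2.Rodrigues(np.array(c['rvec'],float))[0]; t=np.array(c['tvec'],float).ravel()
    return f,c['cx'],c['cy'],R,t
def proj(n,p,k=None):
    f,cx,cy,R,t=k or K(n); q=R@np.array(p)+t; return np.array([cx+f*q[0]/q[2],cy+f*q[1]/q[2]])
def ray(n,uv,k=None):
    f,cx,cy,R,t=k or K(n); d=R.T@np.array([(uv[0]-cx)/f,(uv[1]-cy)/f,1]); return -R.T@t,d/np.linalg.norm(d)
def atz(n,uv,z,k=None):
    o,d=ray(n,uv,k); return o+d*(z-o[2])/d[2]
def tri(l):
    A=np.zeros((3,3));b=np.zeros(3)
    for o,d in l:
        P=np.eye(3)-np.outer(d,d);A+=P;b+=P@o
    x=np.linalg.solve(A,b); return x,[np.linalg.norm(np.cross(x-o,d)) for o,d in l]
E
python3 - <<'E'
from h import *
for n in ['scene','top','wrist']:
    snap(n,n+'0.png'); f,cx,cy,R,t=K(n); print(n,f,cx,cy,-R.T@t, R[2])
    if n!='wrist':
      for q in ['bracket','bracket_bore','clamp_grip','clamp_hinge','camera_head','nest','camera_stand','tape_roll_b','hex_driver_b','spare_collar_b','hex_key_1_b']:
        print(q,[(round(r['p'],2),np.round(np.array(r['xy'])*[560,420],1).tolist()) for r in robot.find_in(n,q)][:4])
print(robot.observe())
E
```

```text
pics
scene 501.05293615322074 282.14065763941875 202.9595011097956 [-0.09642625  1.04213769  0.86719846] [ 0.44949522 -0.73858108 -0.50244605]
bracket [(0.81, [277.8, 205.6]), (0.75, [265.4, 238.2]), (0.73, [366.8, 192.5])]
bracket_bore [(0.92, [267.1, 235.4]), (0.77, [271.2, 210.0]), (0.57, [365.4, 191.7])]
clamp_grip [(0.48, [308.7, 222.4])]
clamp_hinge [(0.56, [296.4, 219.2])]
camera_head [(0.59, [221.0, 249.7])]
nest [(0.77, [290.2, 222.9])]
camera_stand [(0.7, [308.1, 222.0]), (0.61, [206.4, 266.3])]
tape_roll_b []
hex_driver_b [(0.68, [337.9, 196.1])]
spare_collar_b [(0.8, [316.2, 280.0])]
hex_key_1_b []
top 499.5067690685552 278.1402427702654 206.51980376078137 [ 0.27056971 -0.0440713   1.48782575] [ 0.2006168   0.01156723 -0.9796015 ]
bracket [(0.87, [264.3, 202.4]), (0.81, [419.3, 249.9]), (0.78, [307.0, 181.5])]
bracket_bore [(0.76, [304.1, 186.2]), (0.66, [264.4, 202.6]), (0.6, [416.6, 251.5])]
clamp_grip [(0.49, [295.8, 226.9])]
clamp_hinge [(0.8, [298.8, 212.8]), (0.19, [386.0, 217.7])]
camera_head [(0.8, [133.6, 212.9])]
nest [(0.62, [297.3, 206.4]), (0.26, [307.3, 181.
[... 319 characters left out ...]
 [-0.28895611 -0.09950945 -0.95215662]
{'time': 1.25, 'qpos': array([-1.38799632e+00,  3.42031748e-01,  1.52406286e+00, -1.42557123e-05,
        1.27537598e+00, -1.45966849e-01]), 'qvel': array([-0.00013888, -0.00067944, -0.00093711, -0.00019535, -0.00132286,
        0.00043636]), 'joint_efforts': array([ 1.79268543e-03, -4.31130695e+01, -2.44478381e+01,  7.20175775e-02,
        4.84145258e-02,  1.97072200e-05]), 'tool_pos': array([ 0.16955135, -0.49691336,  0.22673701]), 'tool_rot': array([3.14147387e+00, 3.12477951e-05, 3.28771006e-01]), 'contact_force': array([-0.62956284, -0.46672114,  0.64948009]), 'torque': array([-0.02317421, -0.02514112, -0.0081845 ]), 'opening': 0.09184887023639776}
```

```bash
python3 - <<'E'
import cv2
a=cv2.imread('pics/scene0.png');cv2.imwrite('pics/scene0z.png',cv2.resize(a[150:330,170:410],None,fx=3.3,fy=3.3,interpolation=cv2.INTER_CUBIC))
a=cv2.imread('pics/top0.png');cv2.imwrite('pics/top0z.png',cv2.resize(a[150:300,235:435],None,fx=4,fy=4,interpolation=cv2.INTER_CUBIC))
E
```

```text
(no output)
```

View pics/scene0.png

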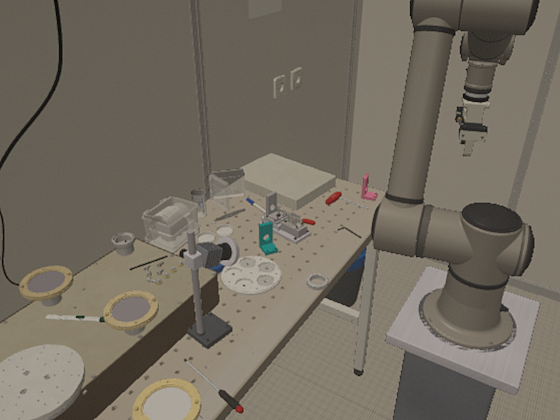

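View pics/top0.png

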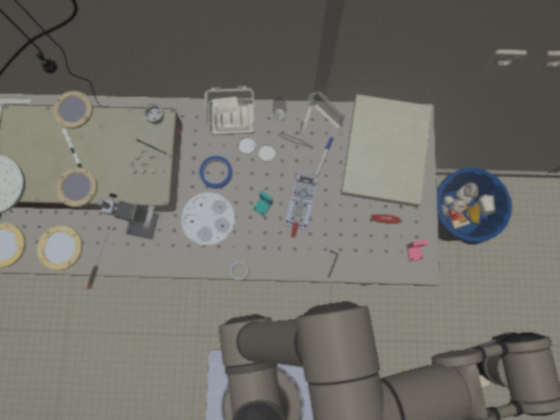

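View pics/scene0z.png

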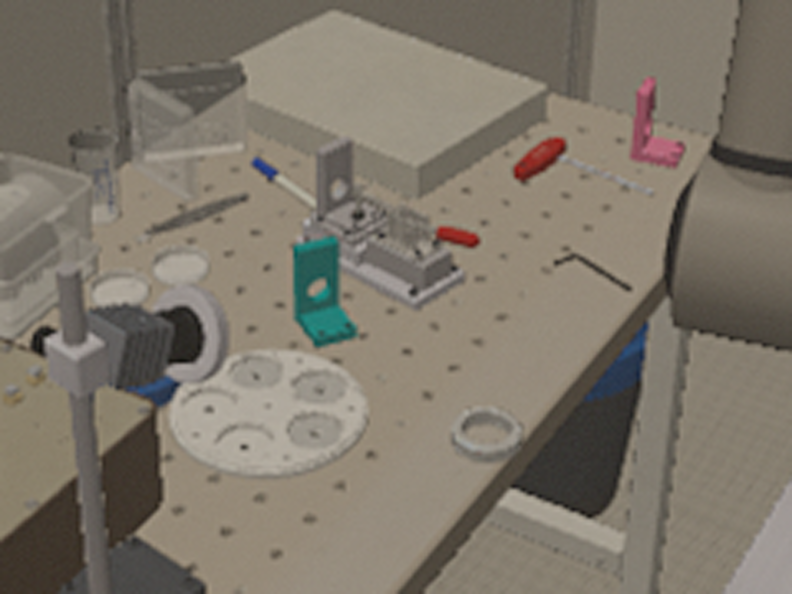

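View pics/top0z.png

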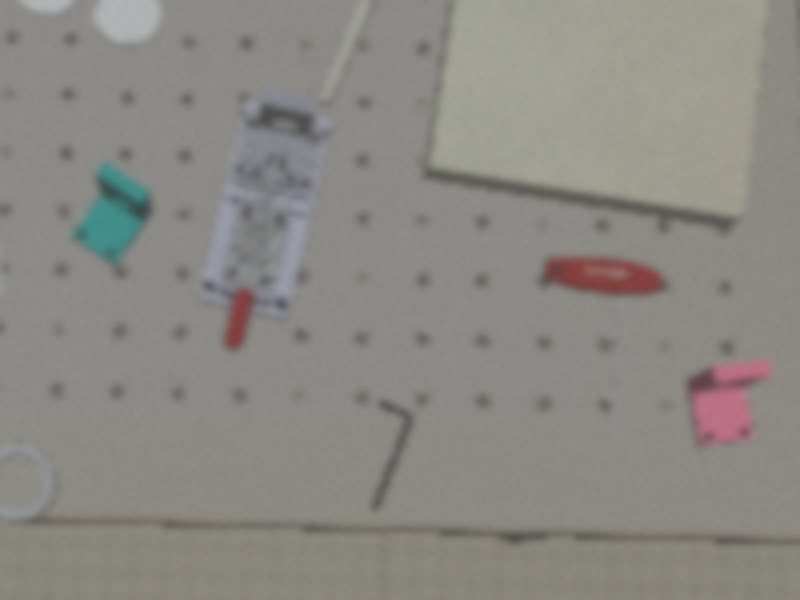

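View pics/wrist0.png

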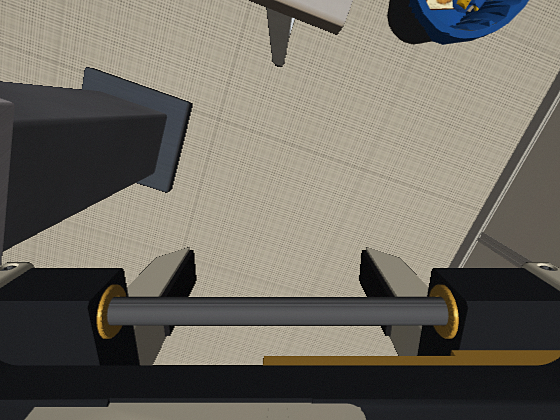

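The plain steel bracket sits in the nest, at top (306,183) and scene (271,207). The turquoise and pink ones are look-alikes. Next I zoom in to fit the nest and camera poses.

```bash
python3 - <<'E'
import cv2
a=cv2.imread('pics/scene0.png');cv2.imwrite('pics/sz1.png',cv2.resize(a[185:250,250:325],None,fx=10,fy=9,interpolation=cv2.INTER_CUBIC))
cv2.imwrite('pics/sz2.png',cv2.resize(a[225:345,180:250],None,fx=5,fy=5,interpolation=cv2.INTER_CUBIC))
a=cv2.imread('pics/top0.png');cv2.imwrite('pics/tz1.png',cv2.resize(a[165:240,270:330],None,fx=8,fy=8,interpolation=cv2.INTER_CUBIC))
cv2.imwrite('pics/tz2.png',cv2.resize(a[185:245,95:165],None,fx=8,fy=8,interpolation=cv2.INTER_CUBIC))
E
```

```text
(no output)
```

View pics/sz1.png

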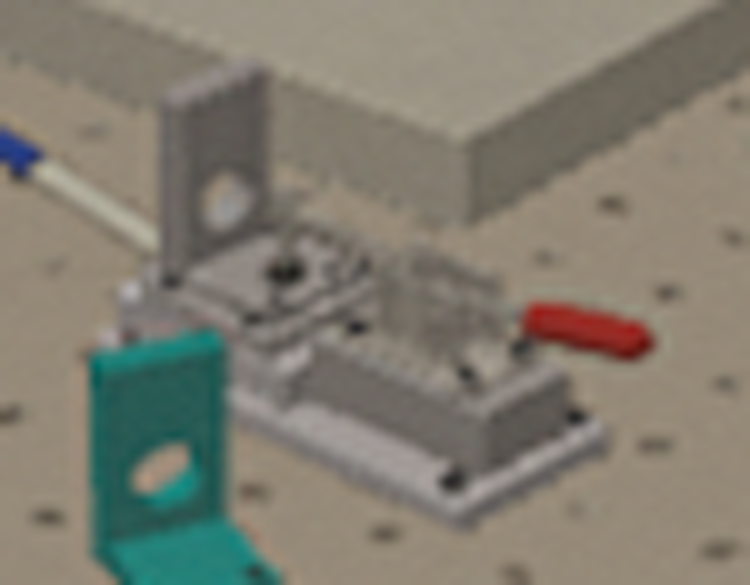

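View pics/sz2.png

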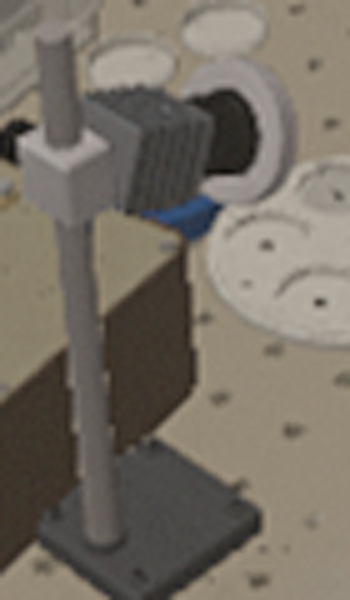

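View pics/tz1.png

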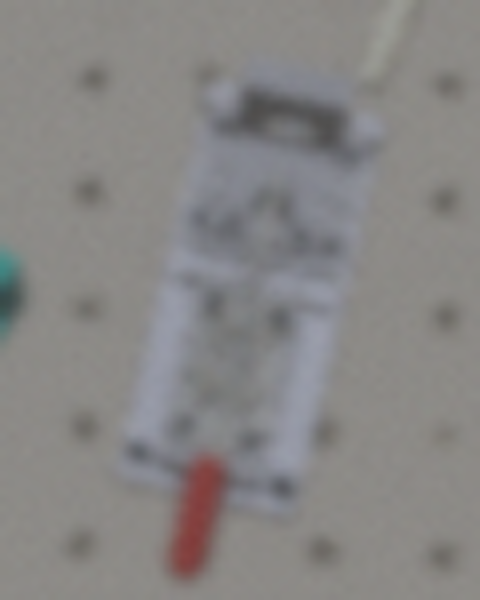

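View pics/tz2.png

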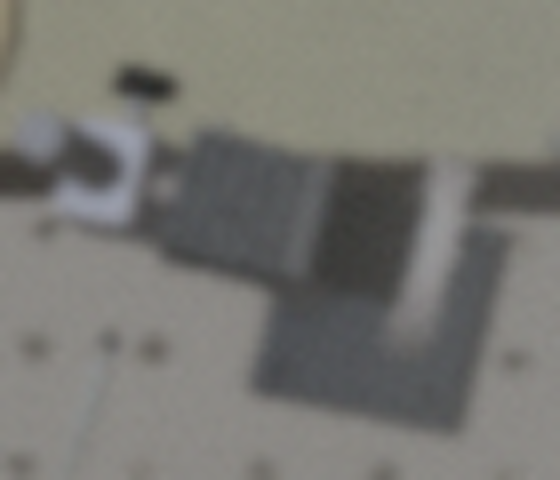

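```bash
cat > fit.py <<'E'
from h import *
from scipy.optimize import least_squares
kt=K('top');ks=K('scene')
F=[('t',(-35,-36,12),(285.6,223.1)),('t',(35,-36,12),(306.5,229.4)),('t',(0,-76.7,78.9),(292.9,236.9)),('t',(0,-31.8,68.6),(296.5,222.5)),
('s',(-35,-36,12),(296,241.5)),('s',(35,-36,12),(310.5,233.3)),('s',(0,-76.7,78.9),(315,223)),('s',(0,-31.8,68.6),(302.5,220.5)),('s',(0,96,63),(272.8,207.2)),('s',(20,96,109),(276.8,192.2)),('t',(0,102,109),(307.7,174.5))]
def W(v,p):
    c,s=np.cos(v[2]),np.sin(v[2]); p=np.array(p)/1000; return np.array([v[0]+c*p[0]-s*p[1],v[1]+s*p[0]+c*p[1],p[2]])
def res(v): return np.concatenate([proj('',W(v,p),kt if n=='t' else ks)-uv for n,p,uv in F])
best=None
for y0 in [-1.8,-1.2]:
    r=least_squares(res,[.5,-.1,y0],loss='soft_l1'); 
    if best is None or r.cost<best.cost: best=r
v=best.x; print('nest',v,np.degrees(v[2]))
print(np.round(res(v).reshape(-1,2),1).tolist())
for n,p in [('grip',(0,-64,76)),('hinge',(0,-3,62)),('bracket',(0,83,29)),('top',(0,102,109))]: print(n,W(v,p).round(4))
E
python3 fit.py
python3 - <<'E'
from h import *
T=lambda u:ray('top',u);S=lambda u:ray('scene',u)
print('ring',tri([T((149,216.9)),S((228.4,251))]))
print('posttop',tri([T((100.25,201.9)),S((191.4,231))]), atz('top',(100.25,201.9),.3),atz('scene',(191.4,231),.3))
print('stand t',[atz('top',u,.016).round(4) for u in [(152.5,238.75),(126.9,233.5),(158.75,213.75)]])
print('stand s',[atz('scene',u,.016).round(4) for u in [(188,330),(232.4,329),(208,344),(210,313)]])
E
```

```text
nest [ 0.54593568 -0.08746226 -1.78120154] -102.05533056283159
[[-1.6, 1.5], [0.3, 0.7], [-0.2, 0.4], [-0.3, 0.3], [-0.6, -1.3], [0.1, -2.3], [-0.9, -1.0], [0.0, -1.2], [-0.6, -1.3], [-0.2, -1.2], [-0.3, 1.0]]
grip [ 0.4833 -0.0741  0.076 ]
hinge [ 0.543  -0.0868  0.062 ]
bracket [ 0.6271 -0.1048  0.029 ]
top [ 0.6457 -0.1088  0.109 ]
ring (array([0.49552427, 0.30871277, 0.19713795]), [np.float64(0.0024568735092621256), np.float64(0.002456873509261961)])
posttop (array([0.51233898, 0.40331849, 0.2984957 ]), [np.float64(0.0016230195526292825), np.float64(0.0016230195526291133)]) [0.51346693 0.40372107 0.3       ] [0.50881799 0.40487429 0.3       ]
stand t [array([0.464 , 0.3439, 0.016 ]), array([0.4776, 0.4216, 0.016 ]), array([0.54  , 0.3311, 0.016 ])]
stand s [array([0.5418, 0.4151, 0.016 ]), array([0.4552, 0.3574, 0.016 ]), array([0.4741, 0.425 , 0.016 ]), array([0.5342, 0.3424, 0.016 ])]
```

```bash
cat > go.py <<'E'
import sys
from h import *
from scipy.spatial.transform import Rotation as Ro
def rel(p,yaw,verbose=1):
    s=robot.observe(); R=Ro.from_euler('xyz',s['tool_rot']).as_matrix()
    d=R.T@(np.array(p)-s['tool_pos'])*1000
    y=np.degrees(np.arctan2(R[1,0],R[0,0])); t=-((yaw-y+180)%360-180)
    print('shift',d.round(1),'turn',round(t,1),'dist',round(np.linalg.norm(d)))
if __name__=='__main__':
    a=[float(x) for x in sys.argv[1:]]; rel(a[:3],a[3])
    s=robot.observe(); print(s['time'],s['tool_pos'].round(4),np.degrees(s['tool_rot']).round(1),s['qpos'].round(2),'F',s['contact_force'].round(1),s['opening'])
E
python3 go.py 0.45 -0.07 0.25 -12
```

```text
shift [ 403.3 -313.5  -23.3] turn 30.8 dist 511
1.25 [ 0.1696 -0.4969  0.2267] [180.    0.   18.8] [-1.39  0.34  1.52 -0.    1.28 -0.15] F [-0.6 -0.5  0.6] 0.09184887023639776
```

```bash
python3 -m pendant '[[[30,-23,-23],4],[[60,-47,-23],8],[[92,-72,-23],12],[[124,-96,-23],16],[[156,-121,-23],20],[[188,-146,-23],24],[[220,-171,-23],28],[[252,-196,-23],30.8],[[284,-221,-23],30.8],[[316,-246,-23],30.8]]' 1; python3 go.py 0.45 -0.07 0.25 -12
```

```text
time: 2.08
tool_pos: [0.3899, -0.1602, 0.25]
tool_rot: [3.141, -0.001, -0.209]
contact_force: [0.7, -0.8, -0.2]
opening: 0.092
shift [  40.1 -100.7    0. ] turn 0.0 dist 108
2.0833 [ 0.3899 -0.1602  0.25  ] [180.  -0. -12.] [-0.57  0.13  1.74 -0.    1.27  1.21] F [ 0.7 -0.8 -0.2] 0.09200103160384829
```

```bash
python3 -m pendant '[[[13,-33,0],0],[[26,-66,0],0],[[40,-100,0],0],[[40,-100,0],0],[[40,-100,0],0]]'; python3 - <<'E'
from h import *
k=K('wrist'); im=snap('wrist','w1.png'); 
import pickle; pickle.dump(k,open('k1.pkl','wb'))
for q in ['bracket','bracket_bore','clamp_grip','clamp_hinge','nest','camera_head']:
    print(q,[(round(r['p'],2),np.round(np.array(r['xy'])*[560,420],1).tolist()) for r in robot.find_in('wrist',q)][:4])
cv2.imwrite('pics/w1z.png',cv2.resize(im[:,:,::-1],(800,600)))
exec(open('fit.py').read())
for n,p in [('grip',(0,-64,76)),('tip',(0,-76.7,78.9)),('in',(0,-31.8,68.6)),('FL',(-35,-36,12)),('FR',(35,-36,12)),('BL',(-35,122,12)),('BR',(35,122,12)),('tl',(-20,96,109)),('tr',(20,96,109))]: print(n,proj('',W(v,p),k).round(1))
E
```

```text
time: 2.5
tool_pos: [0.4503, -0.0691, 0.2499]
tool_rot: [3.141, -0.001, -0.205]
contact_force: [-0.8, -0.4, -0.1]
opening: 0.0921
bracket [(0.79, [273.3, 15.9]), (0.68, [508.6, 51.1]), (0.63, [178.2, 86.3]), (0.6, [556.7, 121.3])]
bracket_bore [(0.81, [550.7, 119.5])]
clamp_grip [(0.82, [276.0, 143.2])]
clamp_hinge [(0.85, [278.4, 88.2])]
nest [(0.85, [275.4, 77.0])]
camera_head [(0.51, [274.7, 142.3])]
nest [ 0.54593568 -0.08746226 -1.78120154] -102.05533056283159
[[-1.6, 1.5], [0.3, 0.7], [-0.2, 0.4], [-0.3, 0.3], [-0.6, -1.3], [0.1, -2.3], [-0.9, -1.0], [0.0, -1.2], [-0.6, -1.3], [-0.2, -1.2], [-0.3, 1.0]]
grip [ 0.4833 -0.0741  0.076 ]
hinge [ 0.543  -0.0868  0.062 ]
bracket [ 0.6271 -0.1048  0.029 ]
top [ 0.6457 -0.1088  0.109 ]
grip [274.9 158.3]
tip [274.8 170.8]
in [275.  126.3]
FL [246.5 127.2]
FR [304.  127.5]
BL [243.  -25.9]
BR [308.7 -25.4]
tl [250.2 -36.7]
tr [300.4 -36.3]
```

View pics/w1z.png

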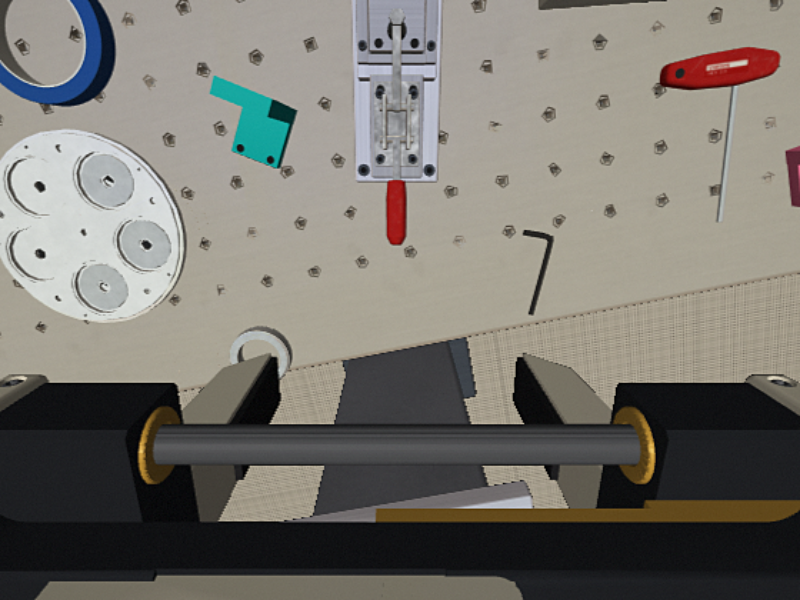

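The nest shows cleanly in the wrist view, with the handle at (277,126) to (277,171). My fit is off by about 2-3 mm sideways, so I refit with these points added.

```bash
cat > fit2.py <<'E'
import pickle
exec(open('fit.py').read().split('best=None')[0])
k1=pickle.load(open('k1.pkl','rb'))
s=1/1.4286
FW=[((-35,-36,12),(356*s,181.5*s)),((35,-36,12),(437.5*s,181.5*s)),((0,-76.7,78.9),(396.5*s,244*s)),((0,-31.8,68.6),(396.5*s,180.5*s)),((0,-64,76),(396.5*s,226*s))]
def res2(v): return np.concatenate([0.5*res(v)]+[1.0*(proj('',W(v,p),k1)-uv) for p,uv in FW])
v=least_squares(res2,[.546,-.087,-1.78],loss='soft_l1').x
if __name__=='__main__':
    print(v,np.degrees(v[2])); print(res2(v).reshape(-1,2).round(1).tolist())
    for n,p in [('grip',(0,-64,76)),('hinge',(0,-3,62)),('bracket',(0,83,29)),('top',(0,102,109))]: print(n,W(v,p).round(4))
E
python3 fit2.py
```

```text
[ 0.54560792 -0.08974022 -1.77276764] -101.57210382042386
[[-0.4, 0.9], [0.6, 0.4], [0.4, 0.3], [0.3, 0.2], [-0.0, -0.8], [0.3, -1.3], [-0.2, -0.7], [0.3, -0.7], [-0.1, -0.7], [0.1, -0.7], [0.1, 0.5], [-0.5, 0.3], [-0.1, 0.1], [0.1, -0.2], [-0.1, -0.2], [0.0, -0.0]]
grip [ 0.4829 -0.0769  0.076 ]
hinge [ 0.5427 -0.0891  0.062 ]
bracket [ 0.6269 -0.1064  0.029 ]
top [ 0.6455 -0.1102  0.109 ]
```

```bash
python3 go.py 0.4829 -0.0769 0.046 -11.6
```

```text
shift [ 33.7  -2.  204.2] turn -0.5 dist 207
2.85 [ 0.4494 -0.0716  0.2501] [ 1.80e+02 -1.00e-01 -1.21e+01] [-0.33  0.19  1.66 -0.    1.28  1.46] F [-0.9  0.6  0.4] 0.09165967876181705
```

```bash
python3 -m pendant '[[[17,-1,40],-0.5],[[34,-2,80],-0.5],[[34,-2,110],-0.5],[[34,-2,130],-0.5],[[34,-2,130],-0.5]]' 0.5; python3 - <<'E'
from h import *
k=K('wrist'); im=snap('wrist','w2.png')
exec(open('fit2.py').read().split('if __name')[0])
for n,p in [('tip',(0,-76.7,78.9)),('in',(0,-31.8,68.6)),('FL',(-35,-36,12)),('FR',(35,-36,12))]: print(n,proj('',W(v,p),k).round(1))
E
python3 go.py 0.4829 -0.0769 0.046 -11.6
```

```text
time: 3.27
tool_pos: [0.4804, -0.0768, 0.1161]
tool_rot: [-3.141, 0.008, -0.204]
contact_force: [-0.2, 0.3, -0.7]
opening: 0.063
tip [276. 252.]
in [275.9 184.1]
FL [234.6 173.1]
FR [317.7 173. ]
shift [ 1.3 -0.4 72.6] turn -0.1 dist 73
3.3167 [ 0.4818 -0.0771  0.1186] [180.    0.2 -11.7] [-0.32  0.4   1.77 -0.    0.97  1.46] F [ 0.3 -0.4  0. ] 0.05850619149670931
```

View pics/w2.png

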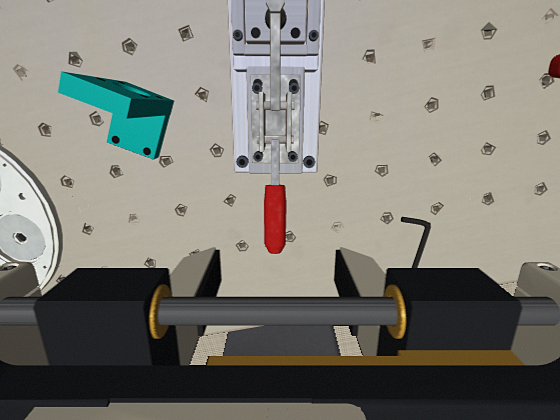

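The refit matches the picture: handle (275,185) to (275,253), base corners (234,173) and (318,173). I go down over the rod and pinch it.

```bash
python3 -m pendant '[[[1,0,36],0],[[1,0,66],0],[[1,0,72],0],[[1,0,72],0],[[1,0,72],0]]' 0.5; python3 -m pendant '[[[0,0,0],0],[[0,0,0],0],[[0,0,0],0],[[0,0,0],0],[[0,0,0],0],[[0,0,0],0]]' 0 10; python3 go.py 0.4829 -0.0769 0.046 -11.6
```

```text
time: 3.73
tool_pos: [0.4837, -0.0778, 0.0485]
tool_rot: [3.141, 0.001, -0.204]
contact_force: [0.1, -0.3, 0.0]
opening: 0.0457
time: 4.23
tool_pos: [0.4844, -0.076, 0.0491]
tool_rot: [-3.139, 0.0, -0.205]
contact_force: [1.8, 10.4, 4.1]
opening: 0.0146
shift [-1.3  1.2  3.1] turn -0.2 dist 4
4.2333 [ 0.4844 -0.076   0.0491] [-179.8    0.   -11.8] [-0.31  0.51  1.84  0.    0.8   1.46] F [ 1.8 10.4  4.1] 0.014553874133990969
```

```bash
python3 -m pendant '[[[1.4,0,-5.4],0],[[3.4,0,-10.5],0],[[5.7,0,-15.5],0],[[8.5,0,-20.2],0],[[11.7,0,-24.7],0],[[15.2,0,-28.9],0],[[15.2,0,-28.9],0]]'; python3 - <<'E'
from h import *
k=K('wrist'); im=snap('wrist','w3.png')
s=robot.observe();print(s['contact_force'],s['tool_pos'],s['opening'])
E
```

```text
time: 4.82
tool_pos: [0.4988, -0.0788, 0.0786]
tool_rot: [-3.138, 0.002, -0.205]
contact_force: [-5.9, 4.2, 2.9]
opening: 0.0146
[-5.06015393  3.62788544  2.39161548] [ 0.49879651 -0.07878982  0.07864705] 0.014521225905082768
```

View pics/w3.png

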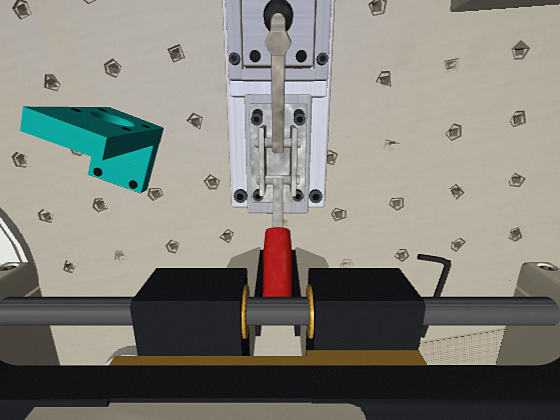

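```bash
python3 -m pendant '[[[4,0,-3.8],0],[[8.2,0,-7.3],0],[[12.7,0,-10.5],0],[[17.5,0,-13.2],0],[[22.5,0,-15.5],0],[[22.5,0,-15.5],0]]'; python3 - <<'E'
from h import *
k=K('wrist'); im=snap('wrist','w4.png')
s=robot.observe();print(s['contact_force'],s['tool_pos'],s['opening'])
E
```

```text
time: 5.37
tool_pos: [0.5206, -0.0833, 0.0948]
tool_rot: [-3.138, 0.004, -0.205]
contact_force: [-5.9, 1.4, 1.9]
opening: 0.0145
[-4.95748127  2.49149763  0.04265227] [ 0.52063188 -0.08336853  0.0948047 ] 0.014628136530796707
```

View pics/w4.png

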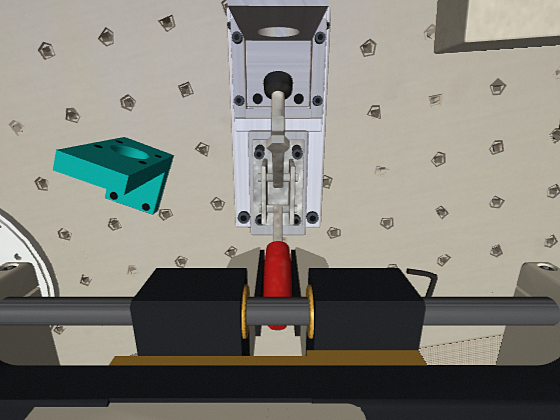

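```bash
python3 -m pendant '[[[5.2,0,-1.8],0],[[10.5,0,-3],0],[[15.9,0,-3.8],0],[[21.4,0,-4],0],[[24,0,-4],0],[[25,0,-4],0],[[25,0,-4],0]]'; python3 - <<'E'
from h import *
k=K('wrist'); im=snap('wrist','w5.png'); snap('scene','s5.png')
s=robot.observe();print(s['contact_force'],s['tool_pos'],s['opening'])
E
```

```text
time: 6.0
tool_pos: [0.5451, -0.0885, 0.1]
tool_rot: [-3.138, 0.004, -0.206]
contact_force: [-7.2, 3.1, 4.7]
opening: 0.0138
[-6.42477268  2.76890224  3.59189749] [ 0.5451066  -0.08850315  0.1000233 ] 0.014283812902602555
```

View pics/w5.png

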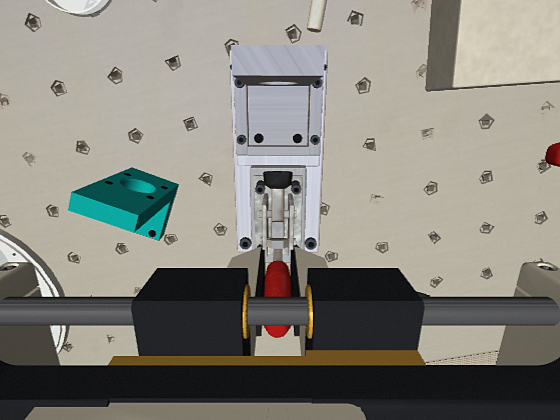

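```bash
python3 -m pendant '[[[4,0,0],0],[[8,0,0],0],[[8,0,0],0],[[8,0,0],0]]'; python3 - <<'E'
from h import *
im=snap('wrist','w6.png'); im=snap('scene','s6.png')
cv2.imwrite('pics/s6z.png',cv2.resize(im[180:250,240:330,::-1],None,fx=8,fy=8,interpolation=cv2.INTER_CUBIC))
s=robot.observe();print(s['contact_force'],s['tool_pos'],s['opening'])
E
```

```text
time: 6.43
tool_pos: [0.5538, -0.0904, 0.1007]
tool_rot: [-3.138, 0.002, -0.206]
contact_force: [-1.0, 1.2, -1.9]
opening: 0.0072
[-0.00597583  1.94331168 -0.86792599] [ 0.55379606 -0.09029118  0.10066661] 0.004127616325359623
```

View pics/s6z.png

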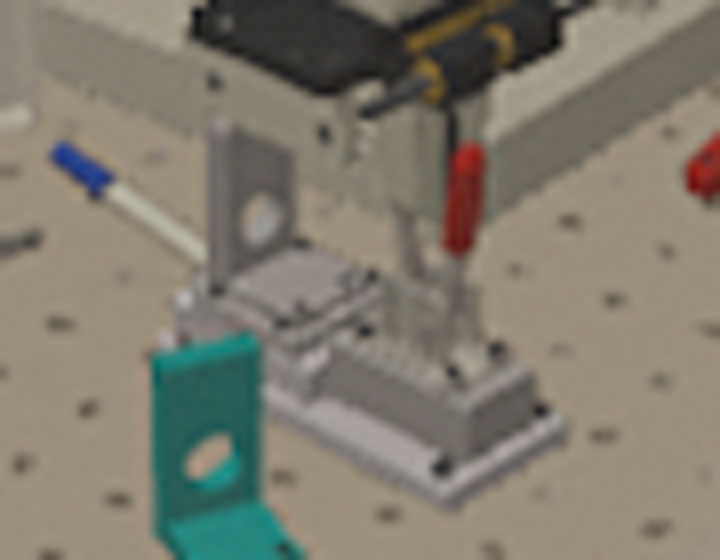

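View pics/w6.png

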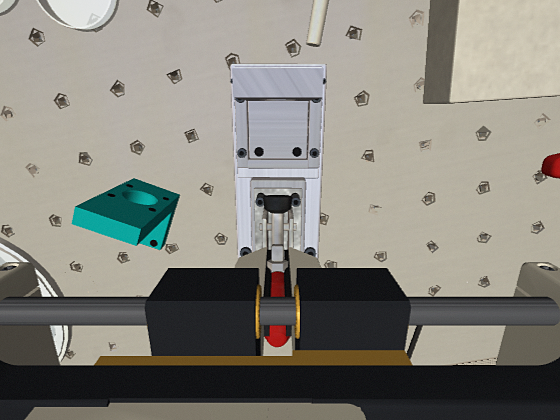

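```bash
python3 - <<'E'
from h import *
exec(open('fit2.py').read().split('if __name')[0])
for th in [55,60,65,70,75]:
    a=np.radians(12.9+th); P=lambda r:(0,-3-r*np.cos(a),62+r*np.sin(a))
    print(th,proj('',W(v,P(76)),ks).round(1),proj('',W(v,P(30)),ks).round(1))
E
```

```text
55 [303.6 200.6] [298.9 210.9]
60 [302.  199.2] [298.3 210.4]
65 [300.4 198. ] [297.6 209.9]
70 [298.8 196.9] [297.  209.4]
75 [297.1 196. ] [296.4 209.1]
```

```bash
python3 -m pendant '[[[0,0,-30],0],[[0,0,-60],0],[[-25,0,-62],0],[[-55,0,-62],0],[[-55,0,-30],0],[[-55,0,-12],0],[[-55,0,-12],0],[[-55,0,-12],0]]' 0 20; python3 - <<'E'
from h import *
im=snap('wrist','w7.png')
s=robot.observe();print(s['contact_force'],s['tool_pos'],s['opening'])
E
```

```text
time: 7.2
tool_pos: [0.5004, -0.0795, 0.1131]
tool_rot: [-3.138, 0.001, -0.206]
contact_force: [1.1, -0.7, 0.4]
opening: 0.0003
[-0.36659036 -0.12820851  0.49510886] [ 0.50107468 -0.07965518  0.1138285 ] -3.207469063293804e-05
```

View pics/w7.png

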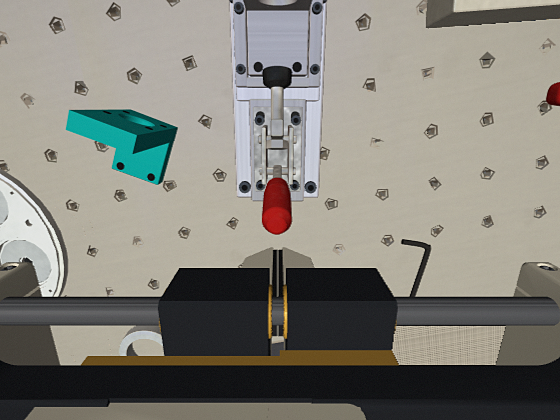

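```bash
python3 -m pendant '[[[8,0,0],0],[[16,0,0],0],[[20,0,0],0],[[23,0,0],0],[[23,0,0],0]]'; python3 -m pendant '[[[4,0,0],0],[[5,0,0],0],[[5,0,0],0]]';python3 -m pendant '[[[4,0,0],0],[[5,0,0],0],[[5,0,0],0]]'
```

```text
time: 7.67
tool_pos: [0.5231, -0.0841, 0.1141]
tool_rot: [-3.138, 0.002, -0.205]
contact_force: [-5.6, 2.9, 5.5]
opening: 0.0004
time: 7.92
tool_pos: [0.5236, -0.084, 0.1141]
tool_rot: [-3.138, 0.013, -0.205]
contact_force: [-20.7, 3.3, 14.3]
opening: 0.0006
time: 8.17
tool_pos: [0.5235, -0.084, 0.1141]
tool_rot: [-3.138, 0.025, -0.204]
contact_force: [-22.3, 2.5, 16.9]
opening: 0.0003
```

The handle is at its stop: 22 N of push and it no longer moves. I back off, rise and look at the bracket.

```bash
python3 -m pendant '[[[-15,0,0],0],[[-25,0,-10],0],[[-25,0,-45],0],[[-20,0,-80],0],[[0,0,-100],0],[[35,0,-100],0],[[75,0,-100],0],[[75,0,-100],0],[[75,0,-100],0],[[75,0,-100],0]]' 0.7 20; python3 - <<'E'
from h import *
exec(open('fit2.py').read().split('if __name')[0])
k=K('wrist');im=snap('wrist','w8.png')
s=robot.observe();print(s['contact_force'],s['tool_pos'],s['tool_rot'],s['opening'])
for n,p in [('ti l',(-20,96,109)),('ti r',(20,96,109)),('to l',(-20,108,109)),('to r',(20,108,109)),('BL',(-35,122,12)),('BR',(35,122,12)),('FL',(-35,-36,12)),('FR',(35,-36,12))]: print(n,proj('',W(v,p),k).round(1))
c,sn=np.cos(v[2]),np.sin(v[2])
def inv(P): d=np.array(P)[:2]-v[:2]; return np.array([c*d[0]+sn*d[1],-sn*d[0]+c*d[1]])*1000
for uv,z in [((262,214),.012),((266,212),.012),((261,191),.08),((272,200),.08)]: print('turq',inv(atz('top',uv,z)))
print('ring',inv((.4955,.3087)))
E
```

```text
time: 9.0
tool_pos: [0.5993, -0.0999, 0.2116]
tool_rot: [-3.138, 0.026, -0.204]
contact_force: [0.2, 0.1, 0.2]
opening: 0.0617
[0.50120504 0.60555933 1.1718951 ] [ 0.59890213 -0.09982547  0.21218435] [-3.13849567  0.0254149  -0.20376248] 0.0629928908234302
ti l [253.5 158.4]
ti r [302.2 158.3]
to l [253.1 143.6]
to r [302.5 143.6]
BL [245.6 118.7]
BR [310.1 118.6]
FL [250.  249.9]
FR [305.9 249.9]
turq [-109.29383033  -19.39814468]
turq [-99.006134   -10.70507433]
turq [-122.51640385   33.89609544]
turq [-85.32867817  15.17723117]
ring [-380.28944574 -129.01687259]
```

View pics/w8.png

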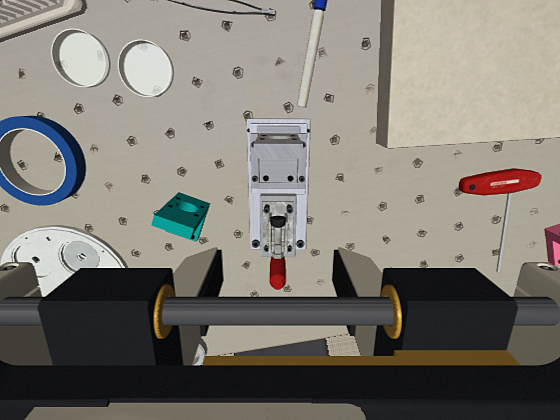

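```bash
python3 - <<'E'
import cv2
a=cv2.imread('pics/w8.png');cv2.imwrite('pics/w8z.png',cv2.resize(a[105:265,230:330],None,fx=3.7,fy=3.7,interpolation=cv2.INTER_CUBIC))
E
```

```text
(no output)
```

View pics/w8z.png

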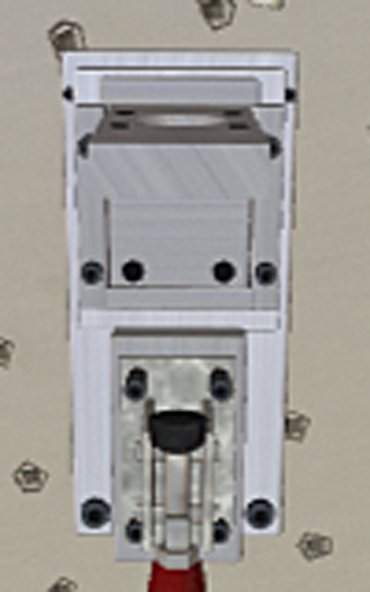

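The bracket top is where predicted: outer edge on row 143.6, columns 253-302. The clamp arm stands upright and clear. Going down for the grasp.

```bash
python3 go.py 0.6455 -0.1102 0.070 -11.6
```

```text
shift [ 51.3   1.2 140.9] turn -0.1 dist 150
9.05 [ 0.5989 -0.0998  0.2122] [-179.8    1.5  -11.7] [-0.29  0.52  1.28  0.    1.37  1.48] F [0.5 0.6 1.2] 0.0629928908234302
```

```bash
python3 -m pendant '[[[25,1,20],0],[[49,1,45],0],[[51,1,70],0],[[51,1,95],0],[[51,1,105],0],[[51,1,105],0],[[51,1,105],0]]' 0.7; python3 go.py 0.6455 -0.1102 0.070 -11.6
```

```text
time: 9.63
tool_pos: [0.646, -0.1102, 0.1072]
tool_rot: [-3.139, 0.025, -0.204]
contact_force: [0.1, -0.8, 0.6]
opening: 0.0644
shift [ 0.4  0.2 37.2] turn -0.1 dist 37
9.6333 [ 0.646  -0.1102  0.1072] [-179.8    1.4  -11.7] [-0.29  0.7   1.26  0.    1.21  1.49] F [ 0.1 -0.8  0.6] 0.064390380557603
```

```bash
python3 -m pendant '[[[0,0,20],0],[[0,0,32],0],[[0,0,37],0],[[0,0,37],0],[[0,0,37],0]]' 0.7; python3 -m pendant '[[[0,0,0],0],[[0,0,0],0],[[0,0,0],0],[[0,0,0],0]]' 0 20; python3 - <<'E'
from h import *
im=snap('wrist','w9.png')
s=robot.observe();print(s['contact_force'],s['tool_pos'],s['tool_rot'],s['opening'])
E
```

```text
time: 10.05
tool_pos: [0.6454, -0.11, 0.0709]
tool_rot: [-3.139, 0.024, -0.204]
contact_force: [0.4, -0.6, -0.0]
opening: 0.0644
time: 10.38
tool_pos: [0.6456, -0.1101, 0.0714]
tool_rot: [-3.139, 0.023, -0.204]
contact_force: [0.3, 0.2, -0.3]
opening: 0.0422
[ 0.49799713 -0.47398141  2.45789797] [ 0.64562554 -0.1100338   0.07131056] [-3.1386095   0.02314848 -0.20373589] 0.0402894323550608
```

View pics/w9.png

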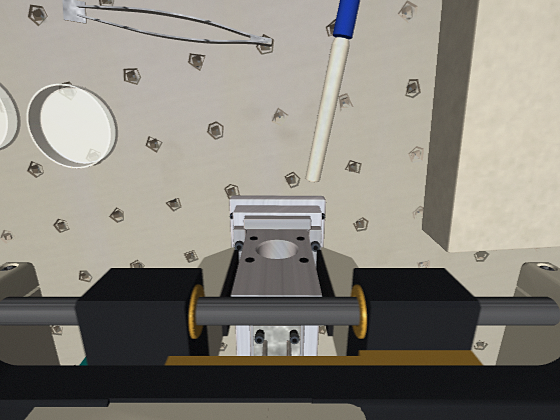

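```bash
python3 -m pendant '[[[0,0,0],0],[[0,0,0],0]]' 0 20; python3 go.py 0.6456 -0.11 0.171 -11.7
```

```text
time: 10.6
tool_pos: [0.6456, -0.1101, 0.0713]
tool_rot: [-3.139, 0.023, -0.204]
contact_force: [0.5, -0.2, -0.2]
opening: 0.0398
shift [ -2.3  -0.3 -99.6] turn 0.0 dist 100
10.6 [ 0.6456 -0.1101  0.0713] [-179.8    1.3  -11.7] [-0.29  0.73  1.3   0.    1.13  1.49] F [ 0.5 -0.2 -0.2] 0.039820248561538575
```

```bash
python3 -m pendant '[[[0,0,-4],0],[[0,0,-9],0],[[-0.5,0,-18],0],[[-1,0,-35],0],[[-1.5,0,-60],0],[[-2,0,-85],0],[[-2,0,-100],0],[[-2,0,-100],0],[[-2,0,-100],0]]' 0 20; cat > pnp.py <<'E'
from h import *
from scipy.spatial.transform import Rotation as Ro
def tcpinfo():
    s=robot.observe(); print('t',s['time'],'F',s['contact_force'].round(1),s['tool_pos'].round(4),np.degrees(s['tool_rot']).round(2),round(s['opening'],4)); return s
E
python3 - <<'E'
from pnp import *
k=K('wrist');im=snap('wrist','w10.png');s=tcpinfo()
cv2.imwrite('pics/w10z.png',cv2.resize(im[180:300,200:360,::-1],None,fx=5,fy=5,interpolation=cv2.INTER_CUBIC))
R=Ro.from_euler('xyz',s['tool_rot']).as_matrix()
# predicted projections of bracket features assuming bracket upright, axes: bx=tool y, by=tool x (level), pads at z_b=60,y=19
yaw=s['tool_rot'][2]; bx=np.array([np.sin(yaw),-np.cos(yaw),0]); by=np.array([np.cos(yaw),np.sin(yaw),0]); bz=np.array([0,0,1.])
o=s['tool_pos']+(-19*by-42*bz)/1000
for n,p in [('bore',(0,25,34)),('topL',(-20,25,80)),('topR',(20,25,80)),('botL',(-20,25,0)),('botR',(20,25,0))]:
    P=o+(p[0]*bx+p[1]*by+p[2]*bz)/1000; print(n,proj('',P,k).round(1))
E
```

```text
time: 11.35
tool_pos: [0.6462, -0.1105, 0.1724]
tool_rot: [-3.139, 0.021, -0.204]
contact_force: [-0.6, 0.2, -2.2]
opening: 0.0401
t 11.4 F [ 0.4  0.1 -2.8] [ 0.6454 -0.1102  0.1709] [-179.83    1.37  -11.67] 0.0399
bore [276.4 248.7]
topL [230.9 294.5]
topR [320.9 294.7]
botL [247.4 226.7]
botR [305.8 226.7]
```

View pics/w10z.png

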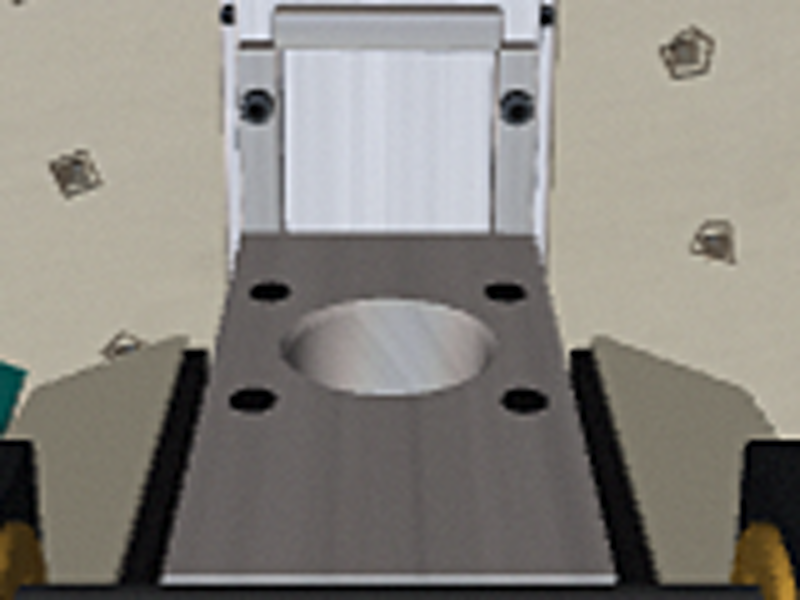

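```bash
python3 - <<'E'
from h import *
exec(open('fit2.py').read().split('if __name')[0])
c,sn=np.cos(v[2]),np.sin(v[2])
def inv(P): d=np.array(P)[:2]-v[:2]; return np.array([c*d[0]+sn*d[1],-sn*d[0]+c*d[1]])*1000
x,e=tri([ray('top',(272.5,201)),ray('scene',(272.2,222.6))]); print(x,e,inv(x))
for uv in [(259.5,190.5),(272.5,198),(272.5,202)]: print(inv(atz('top',uv,.08)))
for uv in [(274,217),(256,208),(263,215),(270,201)]: print('foot',inv(atz('top',uv,.012)))
for p in [(-20,43,52),(-20,-31,52),(20,-31,52),(-20,43,12)]: print(p, proj('',W(v,p),ks))
print(W(v,(-66,28,80)),W(v,(-100,28,80)))
E
```

```text
[ 0.57684888 -0.01019549  0.07389397] [np.float64(0.0009109022749768155), np.float64(0.0009109022749768101)] [-84.19479907  14.64917445]
[-127.09905817   34.35532467]
[-85.28740399  21.25642504]
[-82.56236014   9.76311877]
foot [-72.03752893 -20.11422253]
foot [-131.23713362   -5.61667001]
foot [-105.64739797  -21.6882837 ]
foot [-95.12843621  24.98264319]
(-20, 43, 52) [280.38447415 217.18894717]
(-20, -31, 52) [298.34460622 226.16035212]
(20, -31, 52) [307.03357442 221.01095217]
(-20, 43, 12) [280.33120623 228.06529627]
[ 0.58627843 -0.03069863  0.08      ] [0.59309886 0.00261025 0.08      ]
```

```bash
python3 - <<'E'
from go import *
exec(open('fit2.py').read().split('if __name')[0])
p=W(v,(-67,34,220)); print(p); rel(p,78.4)
E
```

```text
[ 0.59235707 -0.03092256  0.22      ]
shift [-69.2 -67.1 -47.3] turn -90.1 dist 107
```

```bash
python3 -m pendant '[[[0,0,-25],0],[[0,0,-47],0],[[-10,-10,-47],-7],[[-20,-20,-47],-14],[[-30,-30,-47],-21],[[-40,-40,-47],-28],[[-50,-50,-47],-35],[[-60,-60,-47],-42],[[-69,-67,-47],-49],[[-69,-67,-47],-56]]'; python3 -m pendant '[[[0,0,0],-7],[[0,0,0],-14],[[0,0,0],-21],[[0,0,0],-28],[[0,0,0],-35],[[0,0,0],-35],[[0,0,0],-35]]';  python3 - <<'E'
from go import *
exec(open('fit2.py').read().split('if __name')[0])
p=W(v,(-67,34,72)); print(p); rel(p,78.4)
from pnp import *
k=K('wrist');im=snap('wrist','w11.png'); tcpinfo()
E
```

```text
time: 12.23
tool_pos: [0.5905, -0.0291, 0.218]
tool_rot: [-3.116, 0.013, 0.781]
contact_force: [-0.2, 0.0, -1.0]
opening: 0.0397
time: 12.82
tool_pos: [0.5899, -0.029, 0.2166]
tool_rot: [-3.11, -0.004, 1.388]
contact_force: [1.4, 0.2, -1.1]
opening: 0.0397
[ 0.59235707 -0.03092256  0.072     ]
shift [ -2.1   7.3 144.4] turn 1.1 dist 145
t 12.8667 F [-0.2 -0.5 -2. ] [ 0.59   -0.029   0.2169] [-178.25   -0.24   79.53] 0.0398
```

View pics/w11.png

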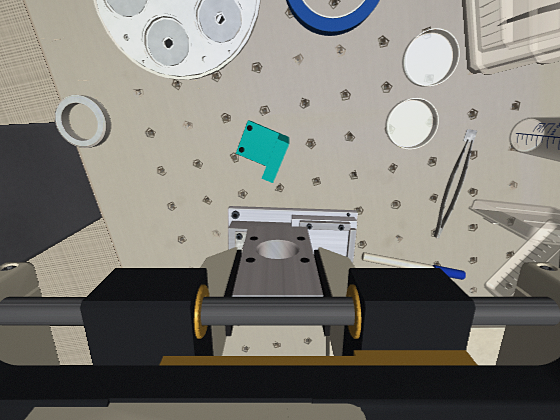

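```bash
python3 - <<'E'
from go import *
exec(open('fit2.py').read().split('if __name')[0])
c,sn=np.cos(v[2]),np.sin(v[2])
def inv(P): d=np.array(P)[:2]-v[:2]; return np.array([c*d[0]+sn*d[1],-sn*d[0]+c*d[1]])*1000
k=K('wrist')
for uv in [(268,183),(275,181),(288,142),(262,178)]: print(uv,inv(atz('',uv,.08,k)),inv(atz('',uv,.0,k)))
for p in [(-35,-36,12),(-35,122,12),(-20,43,40),(-20,43,52)]: print(p,proj('',W(v,p),k).round(1))
s=robot.observe();print(inv(s['tool_pos']))
E
python3 -c "
import cv2
a=cv2.imread('pics/w11.png');cv2.imwrite('pics/w11z.png',cv2.resize(a[110:270,200:380],None,fx=4.4,fy=4.4,interpolation=cv2.INTER_CUBIC))"
```

```text
(268, 183) [-83.10311325  18.12302265] [-64.83803521  13.62633935]
(275, 181) [-85.2374843   24.80298517] [-67.55021212  22.11466669]
(288, 142) [-122.14656812   36.12043209] [-114.4511317    36.49591414]
(262, 178) [-87.82741983  12.33463352] [-70.84128157   6.27094753]
(-35, -36, 12) [226.3 208.2]
(-35, 122, 12) [357.1 211.8]
(-20, 43, 40) [291.3 230. ]
(-20, 43, 52) [291.4 234. ]
[-68.44084126  31.2933344 ]
```

View pics/w11z.png

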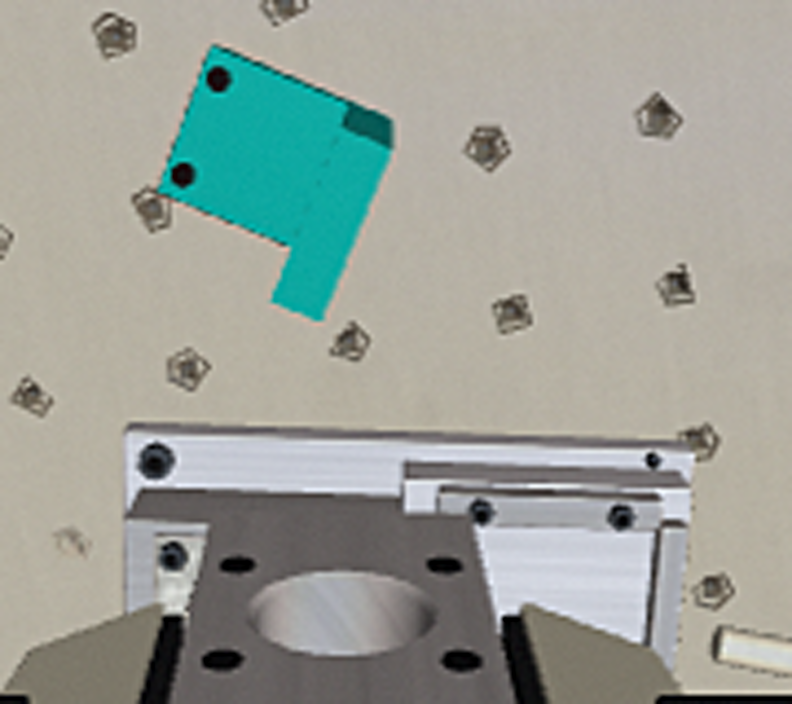

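```bash
python3 - <<'E'
from go import *
exec(open('fit2.py').read().split('if __name')[0])
p=W(v,(-67,20,72)); print(p); rel(p,78.4)
E
```

```text
[ 0.57864165 -0.02811415  0.072     ]
shift [ -1.8  -6.9 145.1] turn 1.1 dist 145
```

```bash
python3 -m pendant '[[[0,-10,35],1],[[-1,-9,70],1],[[-1,-8,100],1],[[-2,-7,105],1],[[-2,-7,105],1],[[-2,-7,105],1]]';  python3 - <<'E'
from go import *
exec(open('fit2.py').read().split('if __name')[0])
p=W(v,(-67,20,72)); print(p); rel(p,78.4)
from pnp import *
k=K('wrist');im=snap('wrist','w12.png'); tcpinfo()
for p in [(-20,-31,40),(-20,43,40),(-35,-36,12)]: print(p,proj('',W(v,p),k).round(1))
cv2.imwrite('pics/w12z.png',cv2.resize(im[110:290,180:380,::-1],None,fx=4,fy=4,interpolation=cv2.INTER_CUBIC))
E
```

```text
time: 13.37
tool_pos: [0.5806, -0.0289, 0.1132]
tool_rot: [-3.112, -0.004, 1.369]
contact_force: [-0.1, 0.6, -0.9]
opening: 0.0402
[ 0.57864165 -0.02811415  0.072     ]
shift [ 0.2 -0.9 41.3] turn 0.1 dist 41
t 13.4167 F [ 0.1 -0.5 -1.8] [ 0.5811 -0.0289  0.114 ] [-178.43   -0.21   78.47] 0.0399
(-20, -31, 40) [215.6 272.3]
(-20, 43, 40) [305.  273.6]
(-35, -36, 12) [215.8 242. ]
```

View pics/w12z.png

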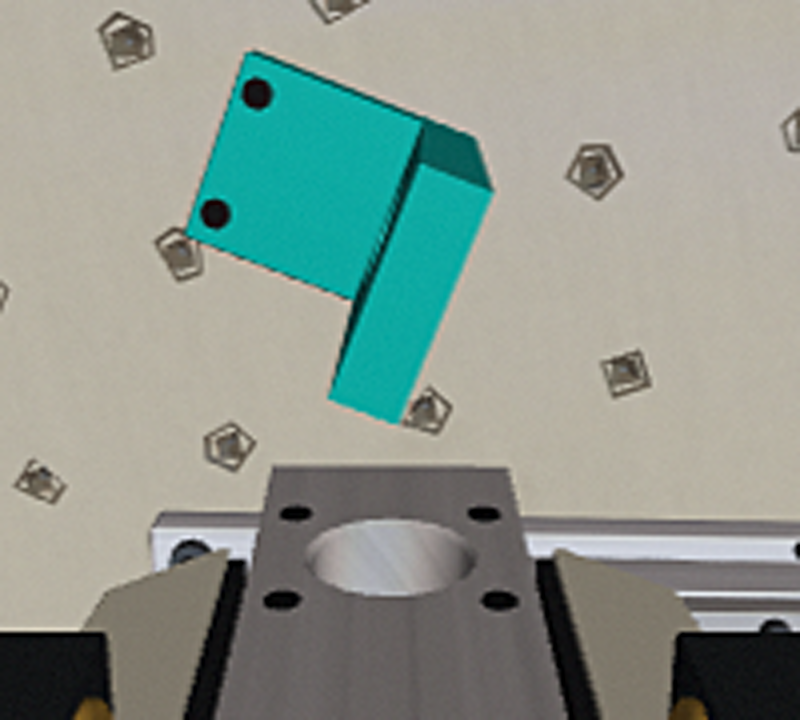

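```bash
python3 -m pendant '[[[0,-1,18],0],[[0,-1,30],0],[[0,-1,38],0],[[0,-1,41],0],[[0,-1,41],0],[[0,-1,41],0]]' 0 12;  python3 - <<'E'
from pnp import *
im=snap('wrist','w13.png'); tcpinfo()
cv2.imwrite('pics/w13z.png',cv2.resize(im[110:290,180:380,::-1],None,fx=4,fy=4,interpolation=cv2.INTER_CUBIC))
E
```

```text
time: 13.92
tool_pos: [0.5798, -0.0285, 0.0741]
tool_rot: [-3.116, -0.004, 1.37]
contact_force: [-0.6, 1.0, -1.5]
opening: 0.0401
t 13.9667 F [-0.2  0.9 -1.7] [ 0.5798 -0.0285  0.0742] [-178.55   -0.21   78.47] 0.0399
```

View pics/w13z.png

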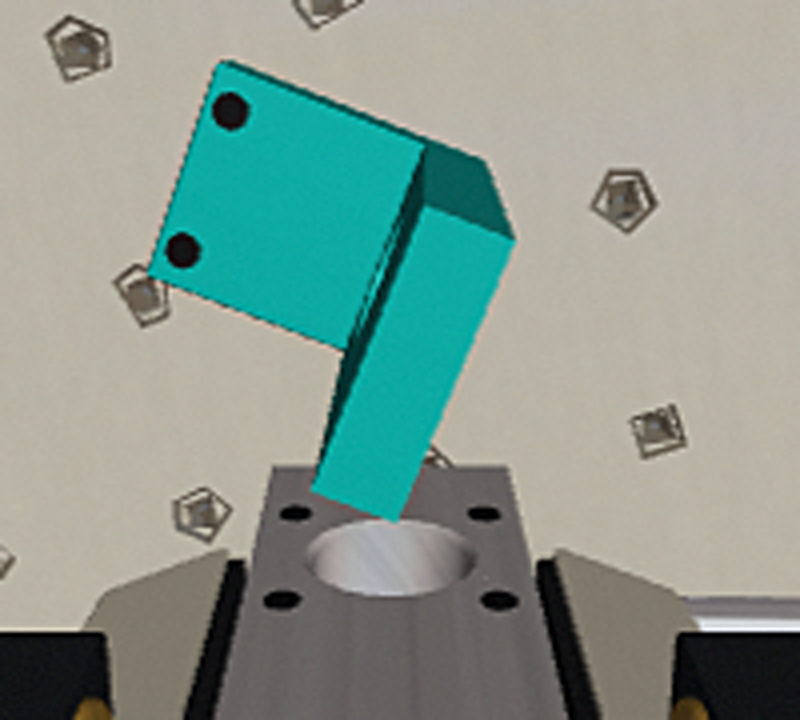

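```bash
python3 -m pendant '[[[0,0,3],0],[[-3,0,3],0],[[-6,0,2],0],[[-9,0,1],0],[[-12,0,-1],0],[[-14,0,-2],0],[[-14,0,-2],0]]' 0 12;  python3 - <<'E'
from pnp import *
im=snap('wrist','w14.png'); tcpinfo()
cv2.imwrite('pics/w14z.png',cv2.resize(im[110:290,180:380,::-1],None,fx=4,fy=4,interpolation=cv2.INTER_CUBIC))
E
```

```text
time: 14.55
tool_pos: [0.5773, -0.0424, 0.0768]
tool_rot: [-3.117, -0.004, 1.369]
contact_force: [1.1, 3.8, 0.8]
opening: 0.0397
t 14.6 F [ 1.3  3.1 -0.1] [ 0.5773 -0.0423  0.0765] [-178.6    -0.23   78.45] 0.0398
```

View pics/w14z.png

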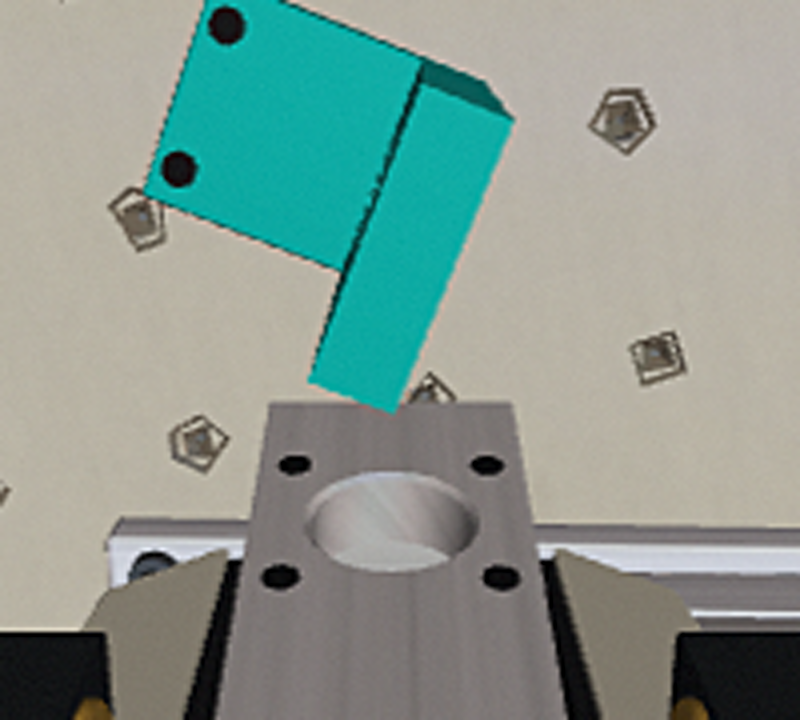

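```bash
cat >> pnp.py <<'E'
from scipy.optimize import least_squares
def brk(s,al,zb=42.3,dx=0,dy=0):
    """bracket pose in world; al deg: tilt rel. to tool about jaw axis (outer face up). pivot=grasp point, bracket (0,19,zb+19)"""
    R=Ro.from_euler('xyz',s['tool_rot']).as_matrix()
    piv=s['tool_pos']-0.019*R[:,2]
    bx,by,bz=R[:,1],R[:,0],-R[:,2]
    a=np.radians(al); by2=by*np.cos(a)+bz*np.sin(a); bz2=-by*np.sin(a)+bz*np.cos(a)
    B=np.stack([bx,by2,bz2],1); o=piv-B@(np.array([-dx,19-dy,zb+19])/1000)
    return o,B
def fital(s,k,rows):
    """rows: botL,botR,bore pixel"""
    P=[(-20,25,0),(20,25,0),(0,25,34)]
    f=lambda q: np.concatenate([proj('',brk(s,q[0],42.3+q[1],q[2])[0]+brk(s,q[0],42.3+q[1],q[2])[1]@(np.array(p)/1000),k)-u for p,u in zip(P,rows)])
    r=least_squares(f,[5,0,0]); return r.x,f(r.x).round(1)
E
python3 - <<'E'
from pnp import *
k=K('wrist');s=tcpinfo()
z=lambda x,y:np.array([180+x/4,110+y/4])
for rows in [[z(269,402),z(513,402),z(392,522)]]:
    print(fital(s,k,rows))
print('before',fital(s,k,[z(273,466),z(509,466),z(390,557)]))
E
```

```text
t 14.6 F [ 1.3  3.1 -0.1] [ 0.5773 -0.0423  0.0765] [-178.6    -0.23   78.45] 0.0398
(array([12.02645417, -0.50024643,  0.55194609]), array([ 0.2, -0. , -0.1, -0. , -0.1,  0.1]))
before (array([ 1.12876421, -2.80253361,  0.44384635]), array([-0.5,  0. ,  0.2,  0.1,  0.2, -0.2]))
```

```bash
python3 -m pendant '[[[-3,0,-1.5],0],[[-6,0,-3],0],[[-9,0,-4],0],[[-10,0,-5],0],[[-10,0,-5],0]]' 0 12;  python3 - <<'E'
from pnp import *
im=snap('wrist','w15.png'); tcpinfo()
cv2.imwrite('pics/w15z.png',cv2.resize(im[110:290,180:380,::-1],None,fx=4,fy=4,interpolation=cv2.INTER_CUBIC))
E
```

```text
time: 15.02
tool_pos: [0.5752, -0.0528, 0.0814]
tool_rot: [-3.117, -0.003, 1.369]
contact_force: [-0.2, 0.8, -1.6]
opening: 0.0403
t 15.0667 F [ 0.9  0.4 -0.5] [ 0.5752 -0.0527  0.0814] [-178.57   -0.19   78.44] 0.0398
```

View pics/w15z.png

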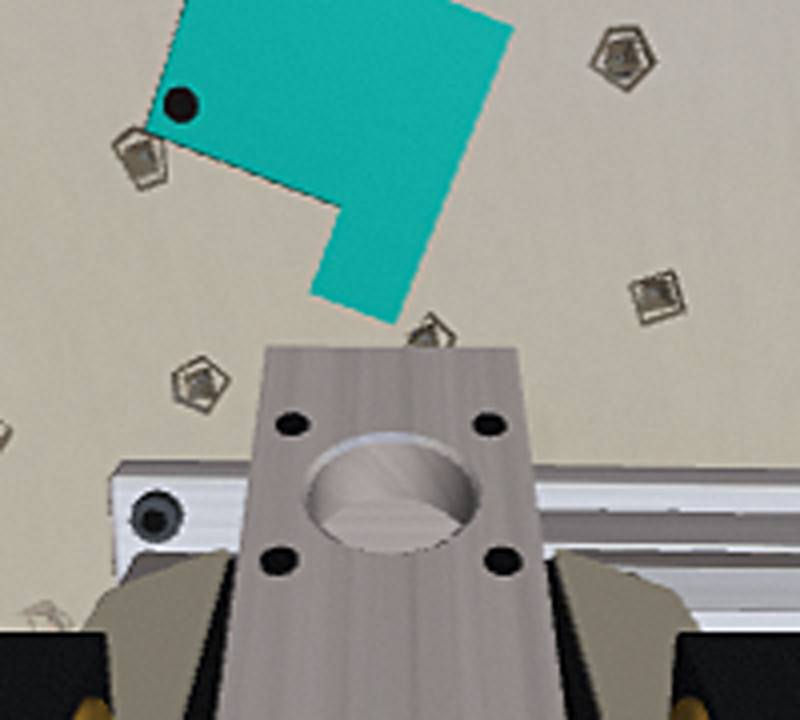

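```bash
python3 - <<'E'
from pnp import *
k=K('wrist');s=tcpinfo()
z=lambda x,y:np.array([180+x/4,110+y/4])
q,r=fital(s,k,[z(266,347),z(518,347),z(392,492)]);print(q,r)
o,B=brk(s,q[0],42.3+q[1],q[2]); print(B.round(3), 'normal elev',np.degrees(np.arcsin(B[2,1])),'az',np.degrees(np.arctan2(B[1,1],B[0,1])))
E
```

```text
t 15.0667 F [ 0.9  0.4 -0.5] [ 0.5752 -0.0527  0.0814] [-178.57   -0.19   78.44] 0.0398
[21.41778584  1.44570954  0.64006573] [ 0.4 -0.1 -0.4 -0.1  0.1  0.2]
[[ 0.979  0.195 -0.051]
 [-0.2    0.909 -0.365]
 [-0.025  0.368  0.929]] normal elev 21.60003184581547 az 77.87579424857502
```

Tilt reads about 20-21°, with the nest, clamp and turquoise bracket undisturbed. I lift clear and hover above the focus point, where the wrist camera can see the inspection camera.

```bash
python3 -m pendant '[[[4,0,0],0],[[4,0,-10],0],[[4,0,-40],0],[[4,0,-80],0],[[4,0,-110],0],[[4,0,-120],0],[[4,0,-120],0]]' 0 25; python3 go.py 0.4750 0.1922 0.32 80
```

```text
time: 15.65
tool_pos: [0.5803, -0.0502, 0.2049]
tool_rot: [-3.124, -0.003, 1.369]
contact_force: [-0.1, -0.8, -2.5]
opening: 0.0393
shift [ 216.7 -153.8 -111.7] turn -1.6 dist 288
15.65 [ 0.5803 -0.0502  0.2049] [-179.    -0.2   78.4] [-0.22  0.47  1.38  0.    1.31 -0.02] F [-0.1 -0.8 -2.5] 0.03929730991174585
```

```bash
python3 -m pendant '[[[15,-10,-30],0],[[35,-25,-60],0],[[60,-43,-90],-1],[[90,-65,-112],-1.6],[[120,-87,-112],-1.6],[[150,-108,-112],-1.6],[[180,-130,-112],-1.6],[[205,-147,-112],-1.6],[[216,-154,-112],-1.6],[[216,-154,-112],-1.6]]' 0 25; python3 -m pendant '[[[0,0,0],0],[[0,0,0],0]]';  python3 - <<'E'
from pnp import *
import pickle
k=K('wrist');s=tcpinfo();im=snap('wrist','w16.png'); pickle.dump((k,s),open('k16.pkl','wb'))
print([(q,[(round(r['p'],2),np.round(np.array(r['xy'])*[560,420],1).tolist()) for r in robot.find_in('wrist',q)][:3]) for q in ['camera_head','camera_stand']])
print(proj('',(.4955,.3087,.197),k))
E
```

```text
time: 16.48
tool_pos: [0.4727, 0.194, 0.3184]
tool_rot: [-3.12, -0.003, 1.401]
contact_force: [0.4, -0.2, -1.7]
opening: 0.0402
time: 16.65
tool_pos: [0.4723, 0.1935, 0.3167]
tool_rot: [-3.117, -0.001, 1.401]
contact_force: [-0.2, -0.4, -2.0]
opening: 0.0401
t 16.65 F [-0.2 -0.4 -2. ] [0.4723 0.1935 0.3167] [-1.786e+02 -5.000e-02  8.028e+01] 0.0401
[('camera_head', [(0.65, [286.5, 48.8])]), ('camera_stand', [(0.83, [284.7, 44.1])])]
[284.97968728  63.00757045]
```

View pics/w16.png

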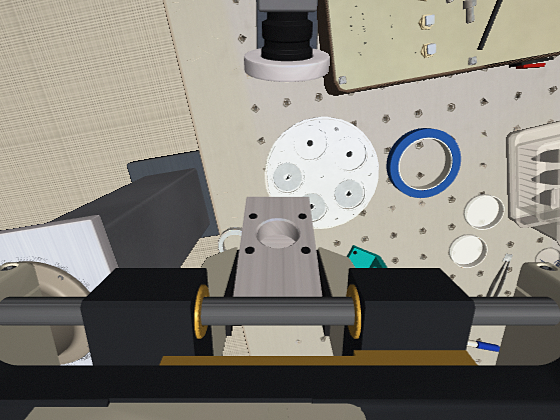

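```bash
python3 -m pendant '[[[20,0,-10],0],[[40,0,-20],0],[[60,0,-30],0],[[60,0,-30],0],[[60,0,-30],0]]';  python3 - <<'E'
from pnp import *
import pickle
k=K('wrist');s=tcpinfo();im=snap('wrist','w17.png'); pickle.dump((k,s),open('k17.pkl','wb'))
cv2.imwrite('pics/w17z.png',cv2.resize(im[0:150,200:380,::-1],None,fx=4.4,fy=4,interpolation=cv2.INTER_CUBIC))
print(proj('',(.4955,.3087,.197),k))
E
```

```text
time: 17.22
tool_pos: [0.4844, 0.2518, 0.3476]
tool_rot: [-3.119, -0.002, 1.4]
contact_force: [0.2, 0.5, -1.8]
opening: 0.04
t 17.2167 F [ 0.2  0.5 -1.8] [0.4844 0.2518 0.3476] [-1.7872e+02 -9.0000e-02  8.0200e+01] 0.04
[281.88976187 135.51581235]
```

View pics/w17z.png

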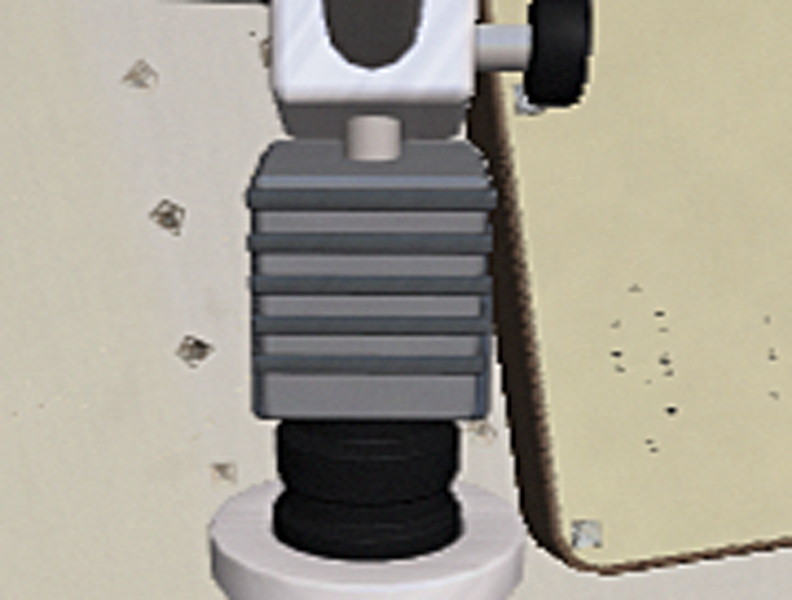

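```bash
cat > cam.py <<'E'
from pnp import *
import pickle
def axes(yaw):
    y=np.radians(yaw); c,s=np.cos(np.radians(20)),np.sin(np.radians(20))
    X=np.array([c*np.cos(y),c*np.sin(y),-s]); Y=np.array([-np.sin(y),np.cos(y),0]); return X,Y,np.cross(X,Y)
def circ(L,yaw,a,r,n=72):
    X,Y,Z=axes(yaw); t=np.linspace(0,2*np.pi,n); return np.array([L+X*a+r*(Y*np.cos(u)+Z*np.sin(u)) for u in t])
def draw(im,k,L,yaw,crop,f):
    x0,x1,y0,y1=crop; o=cv2.resize(im[y0:y1,x0:x1],None,fx=f,fy=f,interpolation=cv2.INTER_CUBIC)
    for a,r,c in [(0,.034,(0,0,255)),(-.010,.034,(0,255,0))]:
        p=np.array([(proj('',q,k)-[x0,y0]+.5)*f for q in circ(L,yaw,a,r)]).astype(int); cv2.polylines(o,[p],True,c,1)
    X,Y,Z=axes(yaw)
    p=[tuple(int(q) for q in (proj('',L+X*a,k)-[x0,y0]+.5)*f) for a in (-.09,0)]; cv2.line(o,p[0],p[1],(255,0,255),1)
    return o
E
python3 - <<'E'
from cam import *
L=np.array([.4955,.3087,.197]);yaw=-99.8
k16=pickle.load(open('k16.pkl','rb'))[0];k17=pickle.load(open('k17.pkl','rb'))[0]
A=draw(cv2.imread('pics/w16.png'),k16,L,yaw,(220,350,0,110),4)
B=draw(cv2.imread('pics/w17.png'),k17,L,yaw,(220,350,60,170),4)
C=draw(cv2.imread('pics/scene0.png'),K('scene'),L,yaw,(195,245,225,275),8)
D=draw(cv2.imread('pics/top0.png'),K('top'),L,yaw,(100,165,190,245),6)
cv2.imwrite('pics/ovA.png',cv2.hconcat([A[:,:395],B[:,:400]]))
h=min(C.shape[0],D.shape[0]);cv2.imwrite('pics/ovB.png',cv2.hconcat([C[:h],D[:h]]))
E
```

```text
(no output)
```

View pics/ovA.png

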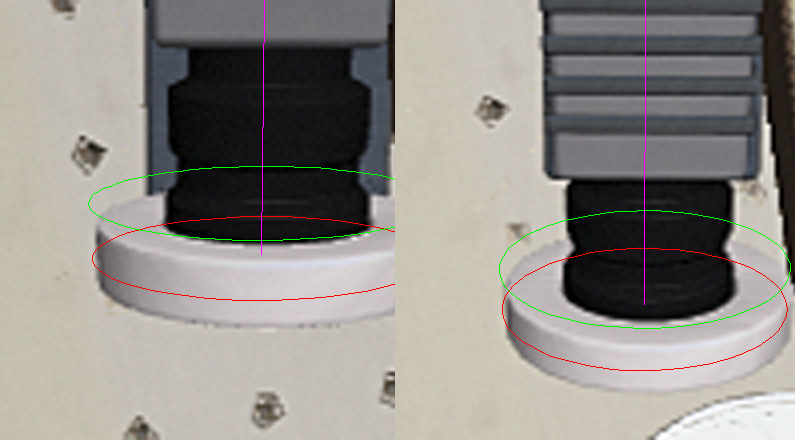

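View pics/ovB.png

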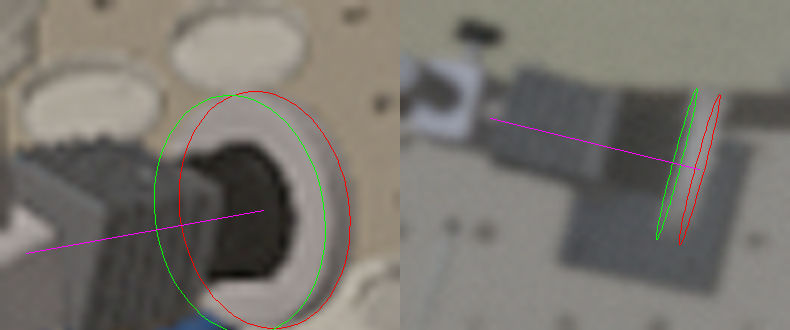

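```bash
python3 - <<'E'
from cam import *
k16=pickle.load(open('k16.pkl','rb'))[0];k17=pickle.load(open('k17.pkl','rb'))[0]
L=np.array([.4947,.3040,.197]);yaw=-100.5
A=draw(cv2.imread('pics/w16.png'),k16,L,yaw,(230,345,0,100),6)
B=draw(cv2.imread('pics/w17.png'),k17,L,yaw,(235,335,20,170),5)
cv2.imwrite('pics/ovC.png',A);cv2.imwrite('pics/ovD.png',B)
g=cv2.cvtColor(cv2.imread('pics/w17.png'),cv2.COLOR_BGR2GRAY).astype(int)
for r in [50,60,70,80,90,100,112,120]: print(r,g[r,250:325].tolist())
E
```

```text
50 [192, 195, 195, 198, 199, 166, 41, 69, 74, 76, 74, 70, 73, 70, 71, 72, 74, 72, 74, 74, 74, 76, 71, 68, 75, 75, 72, 72, 75, 76, 76, 74, 74, 76, 78, 76, 76, 77, 75, 79, 77, 81, 79, 78, 76, 74, 74, 77, 73, 79, 79, 79, 77, 78, 76, 78, 78, 76, 75, 73, 77, 77, 69, 24, 39, 59, 64, 125, 209, 195, 192, 192, 192, 195, 192]
60 [197, 196, 193, 195, 202, 192, 66, 69, 77, 79, 80, 79, 77, 76, 78, 75, 76, 78, 76, 79, 81, 80, 76, 75, 76, 78, 79, 77, 79, 79, 81, 80, 78, 80, 81, 79, 78, 79, 77, 79, 80, 80, 80, 79, 79, 77, 79, 82, 80, 81, 81, 82, 81, 79, 76, 81, 83, 80, 79, 80, 83, 74, 26, 31, 31, 35, 43, 68, 124, 170, 197, 191, 191, 191, 191]
70 [197, 198, 200, 196, 199, 197, 135, 56, 78, 81, 80, 80, 79, 81, 82, 78, 79, 78, 80, 78, 79, 82, 78, 77, 73, 79, 80, 77, 77, 77, 80, 81, 79, 81, 81, 80, 80, 81, 78, 80, 82, 85, 81, 81, 80, 81, 78, 77, 79, 81, 84, 82, 81, 80, 79, 84, 83, 78, 79, 81, 86, 76, 24, 31, 35, 31, 27, 43, 79, 91, 161, 200, 194, 192, 193]
80 [195, 196, 197, 197, 195, 203, 190, 44, 78, 82, 82, 83, 79, 79, 79, 79, 79, 80, 79, 78, 80, 82, 77, 78, 78, 78, 82, 80, 78, 81, 80, 81, 79, 80, 82
[... 804 characters left out ...]
, 9, 29, 32, 32, 30, 31, 55, 85, 140, 208]
112 [197, 196, 198, 198, 199, 196, 199, 197, 196, 198, 202, 201, 138, 0, 7, 11, 12, 14, 19, 24, 21, 20, 22, 24, 21, 23, 23, 25, 20, 19, 26, 18, 23, 22, 22, 24, 24, 24, 24, 22, 23, 22, 22, 25, 27, 22, 20, 22, 24, 23, 21, 18, 12, 5, 100, 217, 202, 198, 199, 199, 199, 200, 198, 198, 204, 194, 50, 23, 32, 28, 36, 28, 28, 45, 99]
120 [199, 197, 181, 175, 199, 199, 200, 200, 200, 193, 164, 178, 186, 177, 48, 0, 14, 16, 15, 17, 17, 18, 19, 17, 19, 17, 21, 21, 19, 22, 20, 18, 23, 20, 20, 22, 21, 23, 17, 22, 21, 19, 22, 21, 23, 19, 18, 18, 25, 16, 16, 7, 64, 166, 186, 183, 193, 197, 194, 198, 199, 200, 199, 199, 198, 205, 192, 42, 23, 32, 34, 32, 29, 29, 58]
```

View pics/ovC.png

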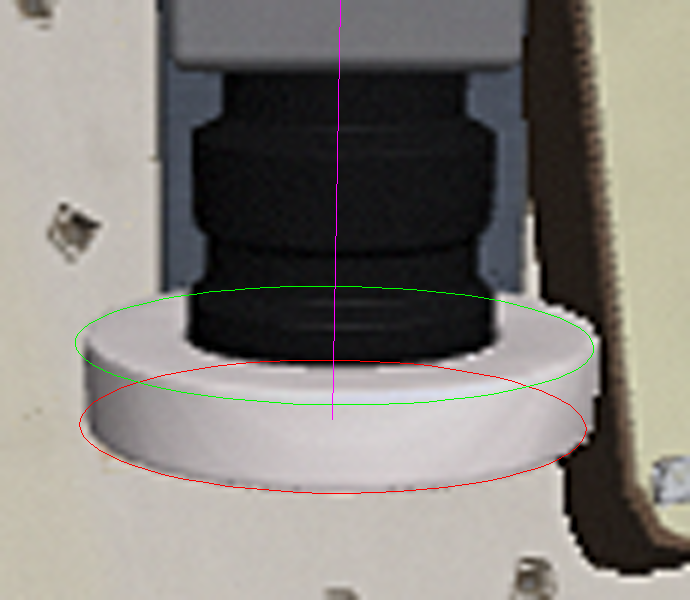

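View pics/ovD.png

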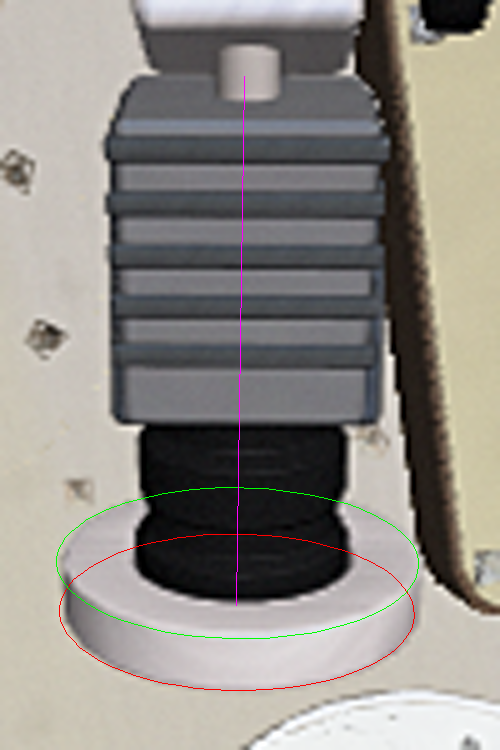

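```bash
python3 -c "
import cv2
a=cv2.imread('pics/w17.png');cv2.imwrite('pics/w17b.png',cv2.resize(a[185:285,220:340],None,fx=6,fy=6,interpolation=cv2.INTER_CUBIC))"
```

```text
(no output)
```

View pics/w17b.png

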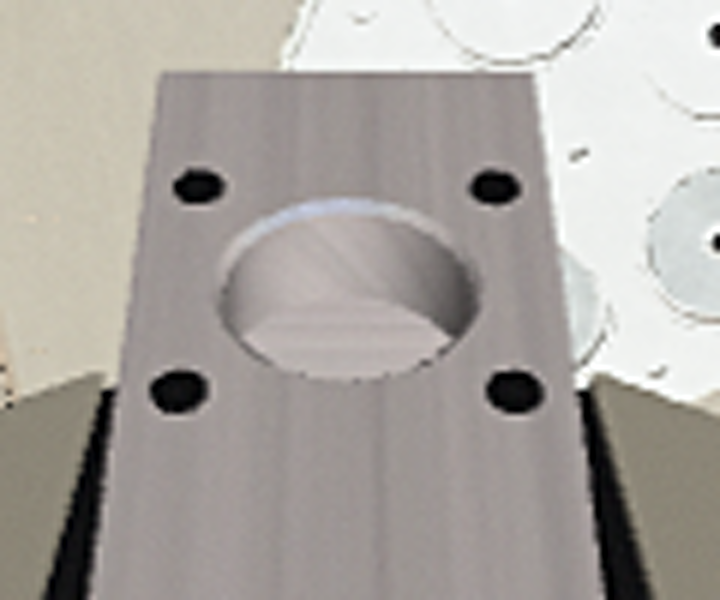

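```bash
cat >> cam.py <<'E'
def fitfull(s,k,obs,q0=(20,42.3,0,0),prior=(30,2,2,.7)):
    """obs list of (bracket mm point, pixel). params al,zb,dx,dy with weak priors"""
    q0=np.array(q0,float);prior=np.array(prior)
    def f(q):
        o,B=brk(s,*q); return np.concatenate([proj('',o+B@(np.array(p)/1000),k)-u for p,u in obs]+[(q-q0)/prior*0.5])
    r=least_squares(f,q0); return r.x,f(r.x)
def free(s,k,obs):
    f,cx,cy,R,t=k
    ok,rv,tv=cv2.solvePnP(np.array([p for p,_ in obs],float)/1000,np.array([u for _,u in obs],float),np.array([[f,0,cx],[0,f,cy],[0,0,1]]),None,flags=cv2.SOLVEPNP_ITERATIVE)
    B=R.T@cv2.Rodrigues(rv)[0]; o=R.T@(tv.ravel()-t); return o,B
E
python3 - <<'E'
from cam import *
k,s=pickle.load(open('k17.pkl','rb'))
z=lambda x,y:np.array([220+(x+.5)/6-.5,185+(y+.5)/6-.5])
obs=[((-20,25,0),z(158,73)),((20,25,0),z(535,73)),((0,25,23),z(350,198)),((0,25,45),z(350,380)),((-11,25,34),z(217,290)),((11,25,34),z(482,290))]
q,r=fitfull(s,k,obs);print(q.round(2),r.round(1))
X,Y,Z=axes(-100.5)
for o,B in (brk(s,*q),free(s,k,obs)):
    n=B[:,1];bore=o+B@np.array([0,.025,.034])
    print('elev',np.degrees(np.arcsin(n[2])).round(1),'az',np.degrees(np.arctan2(n[1],n[0])).round(1),'lean',np.degrees(np.arcsin(B[2,0])).round(1),'ang to -X',np.degrees(np.arccos(-n@X)).round(2),'bore-tcp',((bore-s['tool_pos'])*1000).round(1))
E
```

```text
[21.48 42.52  0.43  1.36] [ 0.4 -0.7  0.3 -0.7 -0.2  2.2 -0.2 -0.6  2.1 -0.  -2.3  0.   0.   0.1
  0.1  1. ]
elev 21.6 az 79.7 lean -1.3 ang to -X 1.57 bore-tcp [ 3.2 16.6 -3.9]
elev 18.9 az 79.5 lean -1.7 ang to -X 1.05 bore-tcp [ 4.  19.7  3.7]
```

```bash
python3 - <<'E'
from cam import *
k,s=pickle.load(open('k17.pkl','rb'))
z=lambda x,y:np.array([220+(x+.5)/6-.5,185+(y+.5)/6-.5])
c=12.45
obs=[((-20,25,0),z(158,73)),((20,25,0),z(535,73)),((0,25,34-c),z(350,198)),((0,25,34+c),z(350,380)),((-c,25,34),z(217,290)),((c,25,34),z(482,290))]
q,r=fitfull(s,k,obs);print(q.round(2),r.round(1))
X,Y,Z=axes(-100.5)
for o,B in (brk(s,*q),free(s,k,obs)):
    n=B[:,1];bore=o+B@np.array([0,.025,.034])
    print('elev',np.degrees(np.arcsin(n[2])).round(1),'az',np.degrees(np.arctan2(n[1],n[0])).round(1),'lean',np.degrees(np.arcsin(B[2,0])).round(1),'ang to -X',np.degrees(np.arccos(-n@X)).round(2),'bore-tcp',((bore-s['tool_pos'])*1000).round(1))
L=np.array([.4959,.3038,.197]);F=L+X*.109;o,B=brk(s,*q);b=o+B@np.array([0,.025,.034]);print('focus',F,'need TCP',s['tool_pos']+F-b)
from go import rel
rel(s['tool_pos']+F-b,np.degrees(s['tool_rot'][2]))
E
```

```text
[20.72 44.19  0.44  0.41] [ 0.8 -0.1 -0.1 -0.1 -0.2  0.6 -0.2  0.6 -0.2 -0.4  0.  -0.4  0.   0.5
  0.1  0.3]
elev 20.8 az 79.7 lean -1.3 ang to -X 0.83 bore-tcp [ 3.1 16.  -6. ]
elev 20.4 az 79.4 lean -1.7 ang to -X 0.36 bore-tcp [ 3.2 16.5 -4.9]
focus [0.47723425 0.20308865 0.1597198 ] need TCP [0.47415872 0.18704607 0.16573808]
shift [-65.    5.4 181.3] turn -0.0 dist 193
```

Attitude is within 1° of what is needed: elevation 20.8°, azimuth 79.7°. I back off, then descend to the focus point.

```bash
python3 -m pendant '[[[-20,1,0],0],[[-45,3,0],0],[[-62,4,20],0],[[-65,5,50],0],[[-65,5,85],0],[[-65,5,115],0],[[-65,5,140],0],[[-65,5,155],0],[[-65,5,165],0],[[-65,5,165],0]]' 0 25; python3 go.py 0.4742 0.1870 0.1652 80.2
```

```text
time: 18.1
tool_pos: [0.4728, 0.1858, 0.1799]
tool_rot: [-3.114, 0.001, 1.398]
contact_force: [-0.5, -0.3, -2.0]
opening: 0.0396
shift [ 1.5  1.6 14.7] turn -0.1 dist 15
18.1 [0.4728 0.1858 0.1799] [-1.784e+02  1.000e-01  8.010e+01] [0.22 0.37 1.62 0.01 1.18 0.39] F [-0.5 -0.3 -2. ] 0.03961651302626044
```

```bash
python3 -m pendant '[[[1,1.5,7],0],[[1.5,1.5,14],0],[[1.5,1.5,14.7],0],[[1.5,1.5,14.7],0],[[1.5,1.5,14.7],0]]' 0 25; python3 -m pendant '[[[0,0,0],0],[[0,0,0],0],[[0,0,0],0]]'; python3 - <<'E'
from cam import *
k=K('wrist');s=tcpinfo();im=snap('wrist','w20.png');pickle.dump((k,s),open('k20.pkl','wb'))
a=snap('scene','s20.png');b=snap('top','t20.png')
q=(20.6,43.3,.44,.4);o,B=brk(s,*q);bore=o+B@np.array([0,.025,.034])
X,Y,Z=axes(-100.5);L=np.array([.4959,.3038,.197]);d=bore-L;print('axial',d@X*1000,'lat',d@Y*1000,d@Z*1000)
n='scene'
for nm,p in [('bore',(0,25,34)),('boreback',(0,13,34)),('topL',(-20,25,80)),('topR',(20,25,80)),('botL',(-20,25,0)),('botR',(20,25,0)),('footL',(-20,-25,0)),('footR',(20,-25,0))]:
    P=o+B@(np.array(p)/1000); print(nm,proj('scene',P).round(1),proj('top',P).round(1))
cv2.imwrite('pics/s20z.png',cv2.resize(a[200:300,180:310,::-1],None,fx=6,fy=6,interpolation=cv2.INTER_CUBIC))
cv2.imwrite('pics/w20z.png',cv2.resize(im[0:290,200:380,::-1],None,fx=3,fy=2,interpolation=cv2.INTER_CUBIC))
E
```

```text
time: 18.52
tool_pos: [0.4745, 0.1871, 0.1657]
tool_rot: [-3.115, 0.001, 1.398]
contact_force: [-0.0, -0.9, -1.0]
opening: 0.0396
time: 18.77
tool_pos: [0.4746, 0.1872, 0.166]
tool_rot: [-3.116, 0.001, 1.398]
contact_force: [-0.2, -0.3, -2.0]
opening: 0.0398
t 18.7667 F [-0.2 -0.3 -2. ] [0.4746 0.1872 0.166 ] [-1.7852e+02  3.0000e-02  8.0110e+01] 0.0398
axial 108.73621311919827 lat 0.4769448279923153 1.022182577946292
bore [259.9 243.7] [191.6 227.7]
boreback [263.1 243.2] [195.9 228.8]
topL [269.8 229. ] [192.9 233.3]
topR [257.9 223.4] [196.6 218.6]
botL [262.9 259.5] [187.6 236. ]
botR [251.2 253.5] [191. 222.]
footL [275.8 256.9] [205.1 240.4]
footR [264.3 251.1] [208.4 226.6]
```

View pics/s20z.png

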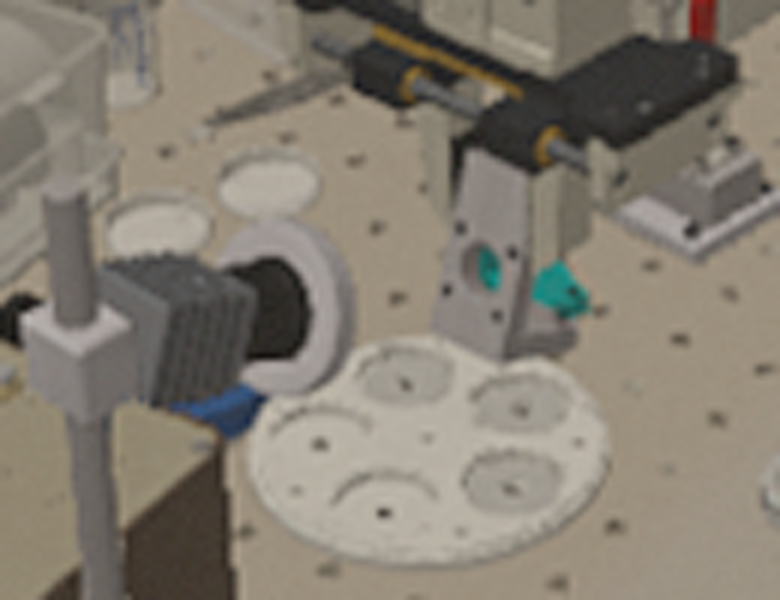

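View pics/w20.png

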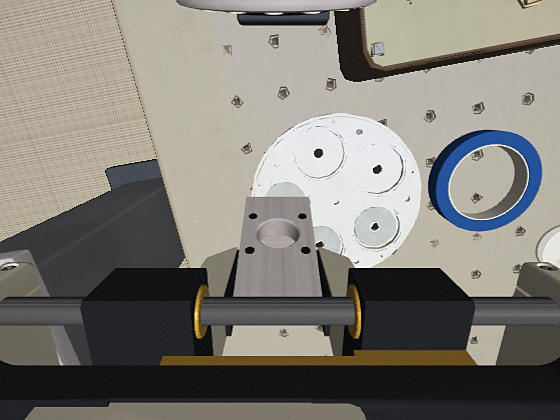

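View pics/t20.png

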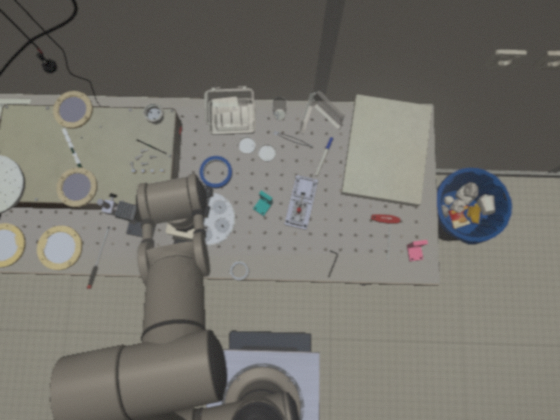

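```bash
python3 - <<'E'
from cam import *
k,s=pickle.load(open('k20.pkl','rb'))
L=np.array([.4959,.3038,.197])
for a in (-.01,-.005,0):
    p=np.array([proj('',q,k) for q in circ(L,-100.5,a,.034)]); print('ring',a,p.min(0).round(1),p.max(0).round(1))
for r in (.017,.019,.020):
  for a in (0,.002,.004,.006,.008):
    p=np.array([proj('',q,k) for q in circ(L,-100.5,a,r)]); print('lens',r,a,p.min(0).round(1),p.max(0).round(1))
a=cv2.imread('pics/w20.png');cv2.imwrite('pics/w20t.png',cv2.resize(a[0:60,160:390],None,fx=3.4,fy=6,interpolation=cv2.INTER_CUBIC))
E
```

```text
ring -0.01 [170.7 -35.7] [383.7 -35.3]
ring -0.005 [173.9 -20.6] [380.4 -10.6]
ring 0 [177.   -6.4] [377.3  12.4]
lens 0.017 0 [228.2  -3.2] [326.2   5.7]
lens 0.017 0.002 [228.8   2.8] [325.6  13.4]
lens 0.017 0.004 [229.3   8.8] [325.1  20.8]
lens 0.017 0.006 [229.8  14.6] [324.6  28.1]
lens 0.017 0.008 [230.3  20.4] [324.   35.1]
lens 0.019 0 [222.4  -3.6] [332.    6.4]
lens 0.019 0.002 [223.    2.4] [331.4  14.2]
lens 0.019 0.004 [223.6   8.3] [330.8  21.7]
lens 0.019 0.006 [224.2  14. ] [330.2  29.1]
lens 0.019 0.008 [224.7  19.7] [329.6  36.3]
lens 0.02 0 [219.5  -3.8] [335.    6.8]
lens 0.02 0.002 [220.1   2.1] [334.3  14.6]
lens 0.02 0.004 [220.7   8. ] [333.7  22.2]
lens 0.02 0.006 [221.3  13.7] [333.1  29.6]
lens 0.02 0.008 [221.9  19.4] [332.4  36.8]
```

View pics/w20t.png

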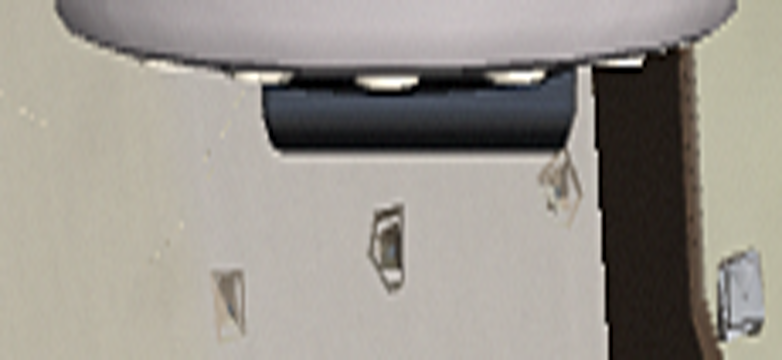

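```bash
python3 - <<'E'
from cam import *
k17=pickle.load(open('k17.pkl','rb'))[0];k20,s=pickle.load(open('k20.pkl','rb'))
k16=pickle.load(open('k16.pkl','rb'))[0]
L=np.array([.4959,.3038,.197])
X,Y,Z=axes(-100.5)
for a in (-.07,-.04,-.015,0): print(a,'w17',proj('',L+X*a+Z*.016,k17).round(1),'w16',proj('',L+X*a+Z*.016,k16).round(1))
def dr(im,k,L,yaw,crop,fx,fy):
    x0,x1,y0,y1=crop;o=cv2.resize(im[y0:y1,x0:x1],None,fx=fx,fy=fy,interpolation=cv2.INTER_CUBIC)
    for a,r,c in [(0,.034,(0,0,255)),(.0055,.016,(0,255,0)),(-.01,.034,(0,0,255))]:
        p=np.array([(proj('',q,k)-[x0,y0]+.5)*[fx,fy] for q in circ(L,yaw,a,r)]).astype(int); cv2.polylines(o,[p],True,c,1)
    return o
im=cv2.imread('pics/w20.png')
cv2.imwrite('pics/o1.png',cv2.vconcat([dr(im,k20,L,-100.5,(160,390,0,45),3.4,5),dr(im,k20,L+[.002,0,0],-100.5,(160,390,0,45),3.4,5)]))
g=cv2.cvtColor(cv2.imread('pics/w16.png'),cv2.COLOR_BGR2GRAY).astype(int)
for r in (25,30,50):
    w=np.where(g[r]<45)[0]; w=w[(w>235)&(w<325)]; print(r,w.min(),w.max())
E
```

```text
-0.07 w17 [284.3  67.2] w16 [288.8 -41.2]
-0.04 w17 [283.7 105.1] w16 [287.6  14.1]
-0.015 w17 [283.2 132.9] w16 [286.8  53.6]
0 w17 [283.  148.2] w16 [286.3  74.9]
25 262 324
30 262 324
50 262 324
```

View pics/o1.png

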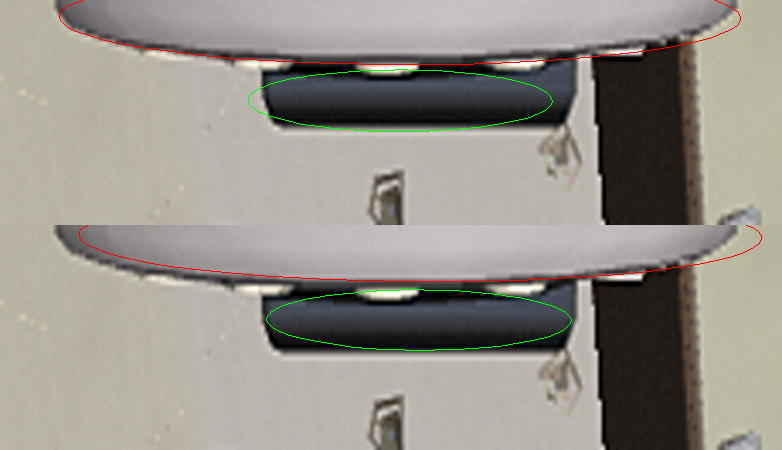

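```bash
python3 - <<'E'
from cam import *
k20,s=pickle.load(open('k20.pkl','rb'))
for p in [(.464,.3439,.016),(.540,.3311,.016),(.464,.3439,.0),(.540,.3311,0)]: print(p,proj('',p,k20).round(1))
E
```

```text
(0.464, 0.3439, 0.016) [238.4  23.3]
(0.54, 0.3311, 0.016) [327.8  22.2]
(0.464, 0.3439, 0.0) [240.9  27.8]
(0.54, 0.3311, 0) [325.6  26.7]
```

```bash
python3 - <<'E'
from cam import *
k20,s=pickle.load(open('k20.pkl','rb'))
X,Y,Z=axes(-100.5);L=np.array([.4959,.3038,.197])
ks=K('scene')
im=cv2.imread('pics/s20.png')
o,B=brk(s,20.6,43.3,.44,.4)
x0,y0,f=205,215,9
v=cv2.resize(im[215:280,205:280],None,fx=f,fy=f,interpolation=cv2.INTER_CUBIC)
def pl(P,c): cv2.polylines(v,[np.array([(proj('',q,ks)-[x0,y0]+.5)*f for q in P]).astype(int)],True,c,1)
pl(circ(L,-100.5,0,.034),(0,0,255));pl(circ(L,-100.5,-.01,.034),(0,255,255))
t=np.linspace(0,6.28,40);pl([o+B@np.array([.0125*np.cos(a),.025,.034+.0125*np.sin(a)]) for a in t],(0,255,0))
pl([o+B@(np.array(p)/1000) for p in [(-20,25,0),(20,25,0),(20,25,80),(-20,25,80)]],(0,255,0))
cv2.imwrite('pics/o2.png',v); tcpinfo()
E
```

```text
t 18.9167 F [ 0.5 -0.  -2.3] [0.4745 0.1872 0.1658] [-1.7849e+02  4.0000e-02  8.0110e+01] 0.0399
```

View pics/o2.png

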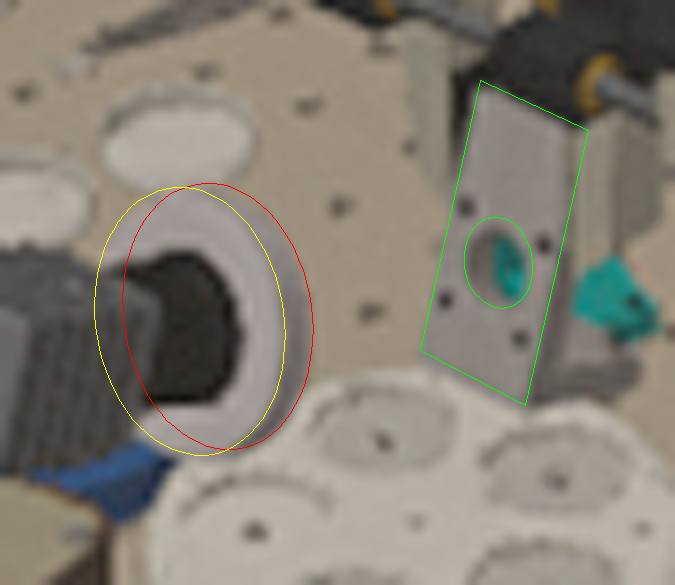

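```bash
python3 -m pendant '[[[0,0,0.8],0],[[0,0,0.8],0],[[0,0,0.8],0],[[0,0,0.8],0],[[0,0,0.8],0],[[0,0,0.8],0]]' 0 25; python3 - <<'E'
from cam import *
s=tcpinfo();print(s['qvel'].round(3))
o,B=brk(s,20.6,43.3,.44,.4);X,Y,Z=axes(-100.5);L=np.array([.4959,.3038,.197]);d=o+B@np.array([0,.025,.034])-L;print('axial',d@X*1000,'lat',d@Y*1000,d@Z*1000,'angle',np.degrees(np.arccos(-B[:,1]@X)))
a=cv2.imread('pics/s20.png');b=cv2.imread('pics/t20.png')
cv2.imwrite('pics/chk.png',cv2.hconcat([cv2.resize(a[165:250,235:335],(400,340),interpolation=cv2.INTER_CUBIC),cv2.resize(b[165:250,235:335],(400,340),interpolation=cv2.INTER_CUBIC)]))
E
```

```text
time: 19.42
tool_pos: [0.4745, 0.1872, 0.165]
tool_rot: [-3.115, 0.001, 1.398]
contact_force: [0.2, -0.0, -2.5]
opening: 0.0399
t 19.4167 F [ 0.2 -0.  -2.5] [0.4745 0.1872 0.165 ] [-1.7849e+02  5.0000e-02  8.0110e+01] 0.0399
[ 0.    -0.001 -0.001 -0.001 -0.002  0.001]
axial 109.1918040139695 lat 0.3216169526667585 0.0678320660745791 angle 0.5482358309661118
```

View pics/chk.png

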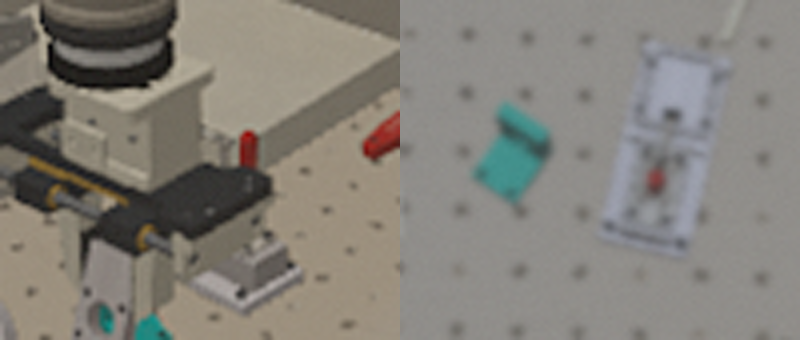

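The handle is upright, the pocket is empty and the turquoise bracket hasn't moved. The steel bracket is still in front of the lens, so I hand in.

```bash
python3 -c "
from cell import robot
print(robot.hand_in())"
```

```text
the job is handed in; nothing more can be done
None
```

The clamp is open and the bracket is held still in front of the inspection camera. I handed the job in just after 19.4 s of the 67 s; no verdict was reported.

**What I did**
- **Clamp:** I swung the red handle up by pinching it. Near the top it slipped out of the fingers, so I finished by pushing it with them closed until it stopped moving under about 22 N. It was still upright in the later pictures.
- **Bracket:** I took it by its two edges and lifted it straight out. The moves can't tilt the tool. To get the 20° lean I pressed the bracket's foot lightly (3–4 N) against the nest's fixed riser so that it pivoted in the grip, then carried it to the focus point.

**Last checks**

| Check | Result |
|---|---|
| Distance in front of ring-light front | about 109 mm |
| Bore off lens axis | under 1 mm by my estimate, to the 2 mm calibration |
| Outer face off square | about 0.5–1° |
| Lean about the lens axis | about 1.5° |
| Arm and grip | still, gripping at 25 N |
| Bystanders and camera | not moved as far as the pictures show |

**Not settled**
- **Lean:** pushing on the handle tilted the tool slightly. I couldn't correct that with the moves available.
- **Lens distance:** I couldn't see the lens front. I assumed it is about 1 mm behind the ring light's front, so the distance could be a few mm off.

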